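Pack three part-used silicone cartridges, heaviest at the bottom, and chock them

ROBOT

A 7-joint arm with a two-finger parallel gripper is mounted at the origin on a cart in front of the work surface, level with it; the furniture and walls round the work are solid. World frame = base frame: x ahead of the robot, y to its left, z up, the work surface at z = 0. Lengths are in mm, angles in rad, forces in N, time in s.
With the tool pointing down it reaches from about 400 to 875 mm from the base axis. Payload 4.4 kg.
Tool frame: the origin (TCP) lies on the centre line of the jaws, within the pads' length; the fingertips stand 8 mm ahead of it and the grasp point (between the pads) lies 11 mm behind it; x points along the fingers, z is the direction in which the jaws open and shut, and the axes are right-handed (so a half turn about x gives the same grasp; the last joint's range is limited). The gripper opens to 85 mm and grips with 20 to 120 N. Pads are 22 mm wide; open, the fingers measure 114 mm over their backs; the gripper's body (76 mm by 85 mm) begins 54 mm behind the grasp point. The pads swing forward as they close: fully open they stand 13 mm farther back than shut.
Start: joints at [-1.304, 0.628, 0.038, 1.517, -0.027, 0.996, -0.02], TCP at [212.326, 614.358, 239.313] pointing down, gripper open.
Joint ranges: [-3.06, 3.06], [-0.37, 2.12], [-1.25, 1.32], [0.18, 2.47], [-1.1, 4.24], [0.23, 1.98], [-2.94, 2.94]. Speed limits (rad/s): [2.57, 2.57, 3.14, 3.14, 3.14, 3.14, 3.14].

INTERFACE

Orientations are given as [roll, pitch, yaw] about the fixed x, y, z axes, in that order (R = Rz(yaw) Ry(pitch) Rx(roll)).
In Python, from cell import ctrl, get_image, camera_params gives the robot as it stands. The module is installed in compiled form; this text tells all that it offers.
- The arm moves only by the shell command python3 -m handwheel 'ROWS'. ROWS is text: rows parted by semicolons, each of 7 numbers parted by spaces: the opening, from -1 (shut) to 1 (fully open), then the shift along the tool's x, y, z in mm, then the turn, a rotation vector about the tool's x, y, z in rad. In form: grip x y z wx wy wz; .... A call has 1 to 10 rows; each row shifts and turns the pose as measured when the row begins, along the tool's axes as they then stand; what a row does not reach is not made up. A row lasts 1/10 s, in which the tool goes at most 50 mm and 8.59 degrees, less where a joint would pass 70% of its speed; a pose out of reach is approached as far as the arm can. A call with a gripper value outside its range is refused whole. The fingers move at their own pace and stop on an object; the grip force is fixed at half the most. Time passes only in rows, so rows that do not move let the fingers close. It gives the time, the measured TCP pose, the force and the opening at its end, in the units of the state.
- ctrl.read_state(): the state, without advancing time (a new reading comes with each control period).
- get_image(name): name is "side" or "top"; returns the picture (420x560x3 uint8, blue, green, red); there is no depth.
- camera_params(name): a dict with "fx", "fy", "cx", "cy" (pixels), "eye" and "orientation" of the camera in the world. Camera axes: x right, y up, looking along -z (the intrinsics and any distortion apply to the point x, -y, -z); pixel columns grow to the right and rows downward; lengths in mm; the calibration is good to about 2 mm. A picture is of the moment at which its call begins. camera_params takes no time and is no camera call.
- ctrl.finish_job(): hands the job in, once; it reports no verdict.
The state is a dict: "clock": time; "qpos": joint angles; "qd": joint speeds; "tau": joint torques, N m; "eef_pos": TCP position; "tool_rot": TCP orientation; "force": force on the tool from outside, world axes, zero at the start; "torque": the same for the moment, N m; "width": finger opening in mm.
Only numpy, scipy, OpenCV 4.12 (cv2) and the standard library are available. Lean on these libraries where they do the work, as an engineer would, in place of code of your own. Each camera call takes 0.05 s, during which the arm holds its last target.

TASK

Three look-alike part-used silicone cartridges are to be packed in the low wooden crate: heft them to find out which is the lightest. Lay the two heavier ones crosswise on the crate's floor between the wedge and the end wall opposite it, then push the wooden wedge along the floor against them until both are snug against each other and the end wall, and only then lay the lightest gently on top in the hollow between them. Leave the cast, the bur block and the pliers where they are.

Things in the scene. Friction and masses are not known exactly. Their poses are not given: they have to be found in the camera images.
- cartridge_1: one of three look-alike white cartridges lying on their sides: cylinder 52 mm across, 80 mm long, paper band round the middle, a grey outlet (22 mm across) 16 mm out of one end. Origin: on the axis, mid-length (its balance point), 26 mm over what it lies on; x axis along it towards the outlet. Contents unseen: 0.1 to 0.7 kg in all, the number says nothing of it. Rolls easily
- cartridge_2: another of the three cartridges, same size and axes as cartridge_1, weight unknown (0.1 to 0.7 kg)
- cartridge_3: another of the three cartridges, same size and axes as cartridge_1, weight unknown (0.1 to 0.7 kg)
- crate: low open plywood crate, does not move. Outside 128 x 292 x 40 mm high; inside 112 mm (its x) by 276 mm (its y); floor and walls 8 mm thick, so the inner floor is 8 mm up. Origin: centre of the underside. Its y axis runs along its length, from the end with the wedge to the opposite end wall. A 0.21 m high metal case and a tall bag stand close behind
- crate_end (a point): middle of the inner face of the crate's end wall opposite the wedge, at inner floor height (8 mm above the table); axes as the crate's. Crosswise cartridges snug against it have their axes 26 and 78 mm from it, 34 mm above the table; the one in the hollow on top 52 mm from it, 79 mm above the table
- chock: loose wooden wedge, 0.16 kg, on the crate's floor near its -y end: 70 mm wide (x), 40 long (y), 26 high. Origin: centre of the underside. Its 45 degree face looks to +y, to the cartridges' end; the back is upright at y = -20 mm, 40 mm or more free behind it. Pushed, it slides and moves cartridges before it; when they are snug its origin is 109 mm from crate_end and it stops hard
- cast_1: white plaster dental cast, 60 x 73 x 28 mm, lying loose in front of the cartridges; origin under its centre; a bystander
- bur_block: small wooden block with upright burs, 34 x 70 x 43 mm, loose behind the cartridges; origin under its centre; a bystander
- pliers: pliers with blue handles, 165 x 47 x 12 mm, lying loose in front of the cartridges, near the table edge; origin under the middle; a bystander

How it is judged:
By the outcome, as a careful person would: the job done as asked, in the order asked, and still so for the second after the job is handed in, with the robot touching nothing.
It also fails if it takes over 72 s, if anything falls off the work surface, if the arm or the gripper's body presses on something with over 40 N, if the wrist force passes 120 N, or if a joint passes its speed limit or range.

## Working session

There is one attempt and no reset: what is moved stays moved. The work goes in short steps, Python scripts to look and compute and a shell command to move; the robot and the scene stay as the last step left them, time stands still between calls to the robot, and variables do not carry over. Pictures are saved under pics/ and viewed, and the job is handed in when it is done.

```bash
ls; mkdir -p pics; python3 - <<'E'
from cell import ctrl,get_image,camera_params
import cv2
print(ctrl.read_state())
for n in("side","top"):
    print(n,camera_params(n)); cv2.imwrite(f"pics/{n}0.png",get_image(n))
E
```

```text
pics
{'clock': 0.0, 'qpos': array([-1.30380545,  0.62935449,  0.03848609,  1.51838832, -0.02697344,
        0.99629881, -0.01999116]), 'qd': array([ 0.00013987, -0.00053686,  0.00111119, -0.00034816,  0.00012441,
       -0.00068601,  0.00016841]), 'tau': array([-6.44829906e-04, -5.63389528e+01,  1.22560613e+00, -1.93448281e+01,
        1.08657553e-02,  1.02481732e-02, -1.07826955e-05]), 'eef_pos': array([212.14479065, 613.74825546, 238.37798284]), 'tool_rot': array([-3.10293827,  1.56886627, -1.8649457 ]), 'force': array([0.10118862, 1.20351366, 1.2758322 ]), 'torque': array([0.01258983, 0.00772906, 0.03452728]), 'width': 85.27563012545632}
side {'fx': 402.9388590764949, 'fy': 402.9388590764949, 'cx': 283.2139054395334, 'cy': 204.66502810487538, 'eye': array([ 810.11723445, -337.13709703,  977.21037054]), 'orientation': array([ 0.55349523, -0.01379288,  0.80202885])}
top {'fx': 389.625330037725, 'fy': 389.625330037725, 'cx': 278.4608426698156, 'cy': 209.75159738833256, 'eye': array([ 346.04922099,   75.85638606, 1024.14436157]), 'orientation': array([ 0.06383607,  0.01216647, -1.58528302])}
```

View pics/top0.png

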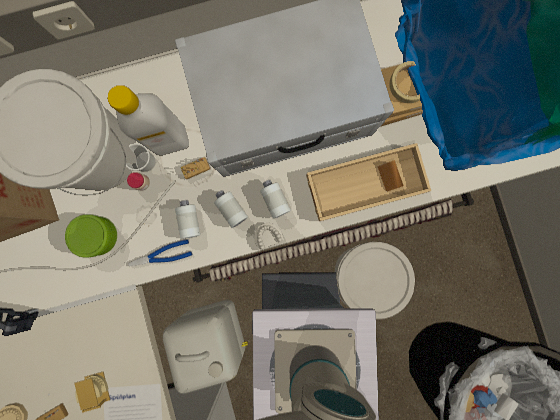

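View pics/side0.png

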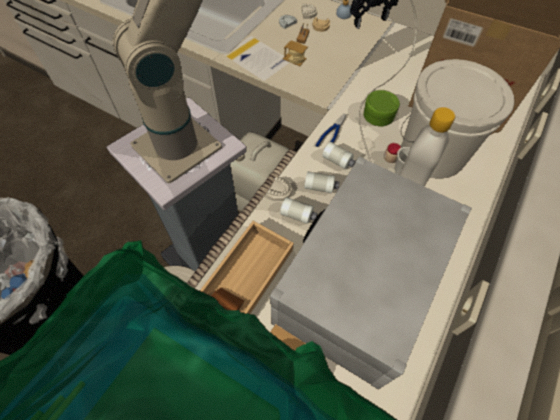

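```bash
cat > h.py <<'E'
import numpy as np,cv2
from scipy.spatial.transform import Rotation as Ro
from cell import ctrl,get_image,camera_params
def cam(n):
    c=camera_params(n); return c,Ro.from_euler('xyz',c['orientation']).as_matrix()
def proj(n,P):
    c,R=cam(n); p=(np.atleast_2d(P)-c['eye'])@R
    return np.c_[c['cx']+c['fx']*p[:,0]/-p[:,2], c['cy']+c['fy']*-p[:,1]/-p[:,2]]
def plane(n,uv,z):
    c,R=cam(n); uv=np.atleast_2d(uv).astype(float)
    d=np.c_[(uv[:,0]-c['cx'])/c['fx'],-(uv[:,1]-c['cy'])/c['fy'],-np.ones(len(uv))]@R.T
    return c['eye']+d*((z-c['eye'][2])/d[:,2:])
def tri(uvt,uvs):
    A=[];B=[]
    for n,uv in(("top",uvt),("side",uvs)):
        c,R=cam(n); d=plane(n,uv,0)[0]-c['eye']; d/=np.linalg.norm(d); M=np.eye(3)-np.outer(d,d); A.append(M);B.append(M@c['eye'])
    return np.linalg.lstsq(np.vstack(A),np.hstack(B),rcond=None)[0]
def st():
    s=ctrl.read_state(); R=Ro.from_euler('xyz',s['tool_rot']).as_matrix()
    return s,R
def todo(pos,xdir,zdir):
    """tool-frame shift and rotvec to reach pos with tool x=xdir, z=zdir (either sign)"""
    s,R=st(); out=[]
    x=np.array(xdir,float);x/=np.linalg.norm(x)
    for sg in(1,-1):
        z=sg*np.array(zdir,float); z-=x*(z@x); z/=np.linalg.norm(z)
        T=np.c_[x,np.cross(z,x),z]; w=Ro.from_matrix(R.T@T).as_rotvec(); out.append((np.linalg.norm(w),w))
    out.sort(key=lambda a:a[0])
    np.set_printoptions(precision=3,suppress=True)
    print('clock',round(s['clock'],2),'pos',s['eef_pos'].round(1),'rpy',s['tool_rot'].round(3),'q',s['qpos'].round(2),'w',round(s['width'],1),'F',s['force'].round(1))
    print('toolX',R[:,0].round(3),'Y',R[:,1].round(3),'Z',R[:,2].round(3))
    print('shift(tool)',(R.T@(np.array(pos)-s['eef_pos'])).round(1),'rot',out[0][1].round(3),'alt',out[1][1].round(3))
E
python3 - <<'E'
import cv2
a=cv2.imread('pics/top0.png')[140:280,110:440];cv2.imwrite('pics/t0c.png',cv2.resize(a,None,fx=2.4,fy=2.4,interpolation=cv2.INTER_CUBIC))
a=cv2.imread('pics/side0.png')[100:320,190:370];cv2.imwrite('pics/s0c.png',cv2.resize(a,None,fx=2.7,fy=2.7,interpolation=cv2.INTER_CUBIC))
E
```

```text
(no output)
```

View pics/t0c.png

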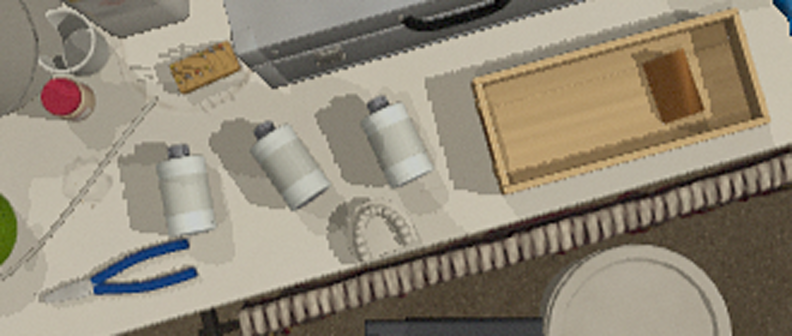

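View pics/s0c.png

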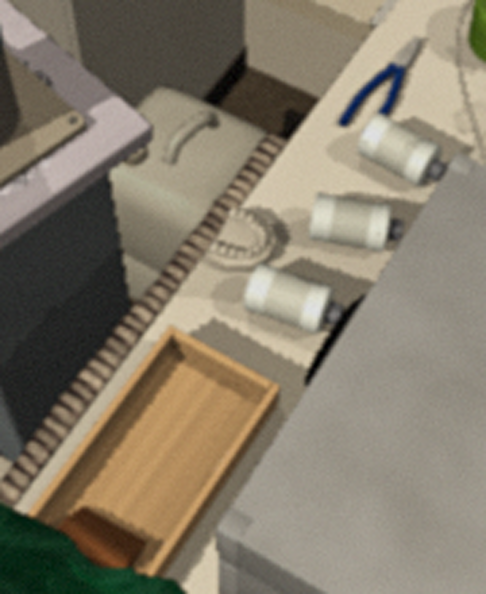

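```bash
python3 - <<'E'
import cv2,numpy as np
out=[]
for n,(r0,r1,c0,c1),f in(("top",(170,250,160,300),5),("side",(130,235,265,365),5)):
    im=cv2.imread(f'pics/{n}0.png')
    for p in ([(188,218),(231,207),(276,198),(170,230),(205,180)] if n=="top" else [(296,210),(320,182),(338,155)]):
        print(n,p,im[p[1],p[0]],cv2.cvtColor(im,cv2.COLOR_BGR2HSV)[p[1],p[0]])
    a=cv2.resize(im[r0:r1,c0:c1],None,fx=f,fy=f,interpolation=cv2.INTER_CUBIC)
    b=cv2.cvtColor(a,cv2.COLOR_BGR2LAB)[:,:,2]
    print(b.min(),b.max())
    bb=cv2.normalize(b,None,0,255,cv2.NORM_MINMAX)
    cv2.imwrite(f'pics/{n}_b.png',bb); cv2.imwrite(f'pics/{n}_z.png',a)
E
```

```text
top (188, 218) [176 190 193] [ 25  22 193]
top (231, 207) [158 171 173] [ 26  22 173]
top (276, 198) [173 187 190] [ 25  23 190]
top (170, 230) [130 144 150] [ 21  34 150]
top (205, 180) [150 168 178] [ 19  40 178]
86 172
side (296, 210) [181 204 209] [ 25  34 209]
side (320, 182) [167 189 193] [ 25  34 193]
side (338, 155) [180 202 206] [ 25  32 206]
93 163
```

View pics/top_b.png

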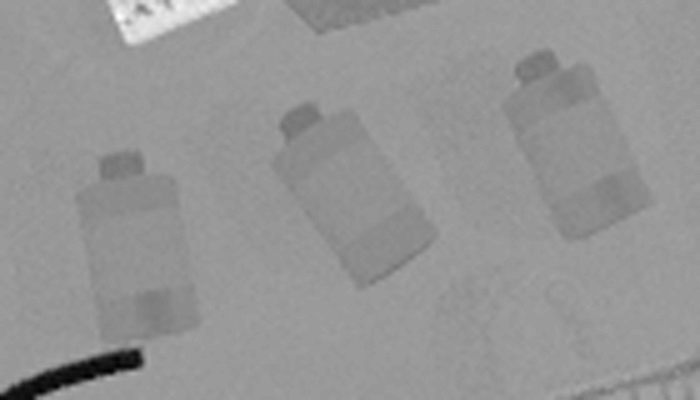

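View pics/top_z.png

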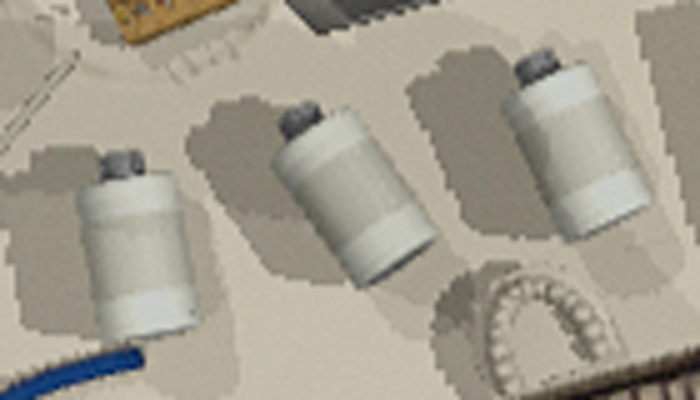

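View pics/side_z.png

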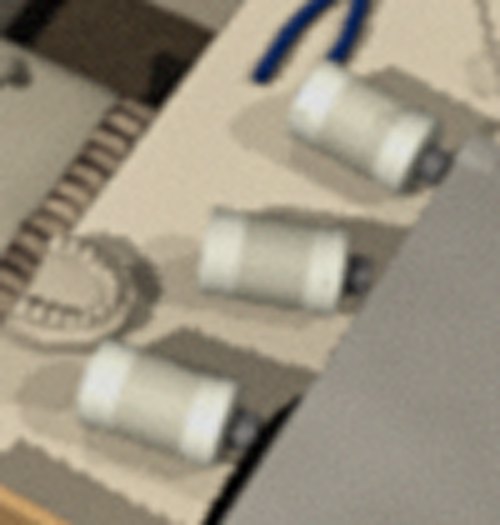

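```bash
python3 - <<'E'
from h import *
np.set_printoptions(precision=1,suppress=True)
T={'A':[(78,195),(177,178),(103,338),(198,322)],'B':[(275,165),(355,110),(360,285),(437,235)],'C':[(505,100),(592,65),(573,240),(652,200)]}
S={'A':[(363,126)],'B':[(274,259)],'C':[(159,398)]}
for k in T:
    uv=np.array(T[k])/5+[160,170]; p=plane('top',uv,26)
    s=np.array(S[k])/5+[265,130]
    ax=(p[:2].mean(0)-p[2:].mean(0)); 
    print(k,p.mean(0),'len',np.linalg.norm(ax),'wid',np.linalg.norm(p[0]-p[1]),np.linalg.norm(p[2]-p[3]),'ang',np.degrees(np.arctan2(ax[1],ax[0])),'perp',np.degrees(np.arctan2(*( (p[0]-p[1]+p[2]-p[3])[[1,0]])))-90)
    print('  side',plane('side',s,26)[0],'tri',tri(uv.mean(0),s[0]))
c=np.array([(473,84),(735,11),(770,122),(505,192)])/2.4+[110,140]
P=plane('top',c,40);print(P,'c',P.mean(0)); print([np.linalg.norm(P[i]-P[(i+1)%4]) for i in range(4)])
for i,j in((0,1),(3,2),(3,0),(2,1)): d=P[i]-P[j]; print(np.degrees(np.arctan2(d[1],d[0])))
s=np.array([(174,328),(280,384)])/2.7+[190,100];print('side',plane('side',s,40))
w=np.array([(641,60),(688,48),(705,112),(655,125)])/2.4+[110,140]
print('wedge',plane('top',w,8),plane('top',w,34))
cl=np.array([(272,87),(585,0)])/2.4+[110,140]
print('case front',plane('top',cl,0))
E
```

```text
A [383.  320.5  26. ] len 74.8854137646661 wid 51.76094747625421 49.404424385821855 ang 9.129861076578027 perp 8.798791162519933
  side [383.7 321.3  26. ] tri [383.3 320.9  25.8]
B [412.  208.2  26. ] len 76.6793467084041 wid 49.92065844883299 46.99954916038349 ang 33.721368504435546 perp 33.069114843170325
  side [413.7 211.2  26. ] tri [413.  209.4  26.8]
C [434.7  92.8  26. ] len 78.27568382939056 wid 48.35137276026898 45.43872491774411 ang 24.062983027937467 perp 23.499602125123346
  side [434.  97.  26.] tri [435.1  93.7  30.9]
[[ 496.6   12.8   40. ]
 [ 570.1 -266.5   40. ]
 [ 451.2 -298.8   40. ]
 [ 381.6  -18.6   40. ]] c [ 474.9 -142.8   40. ]
[np.float64(288.8447054539525), np.float64(123.26725072313661), np.float64(288.72467066623204), np.float64(119.19475665685107)]
104.7476392643349
103.93916449741843
-164.71469131029903
-164.8016111603666
side [[387.8 -17.3  40. ]
 [503.6  15.1  40. ]]
wedge [[ 524.9 -173.3    8. ]
 [ 537.3 -224.9    8. ]
 [ 466.6 -241.     8. ]
 [ 453.3 -186.3    8. ]] [[ 520.3 -166.9   34. ]
 [ 532.4 -217.2   34. ]
 [ 463.5 -232.9   34. ]
 [ 450.5 -179.6   34. ]]
case front [[ 503.   232.3    0. ]
 [ 594.4 -115.5    0. ]]
```

```bash
python3 - <<'E'
import cv2
a=cv2.imread('pics/top0.png')[140:225,300:435];cv2.imwrite('pics/t0d.png',cv2.resize(a,None,fx=5.5,fy=5.5,interpolation=cv2.INTER_CUBIC))
a=cv2.imread('pics/side0.png')[215:315,200:300];cv2.imwrite('pics/s0d.png',cv2.resize(a,None,fx=5.5,fy=5.5,interpolation=cv2.INTER_CUBIC))
E
```

```text
(no output)
```

View pics/t0d.png

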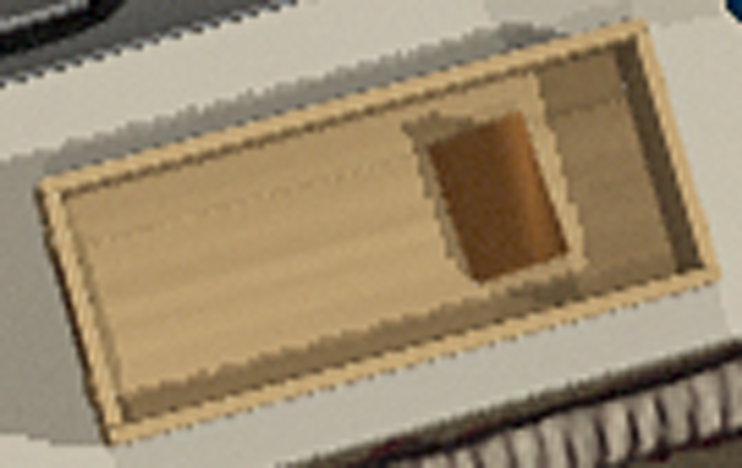

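View pics/s0d.png

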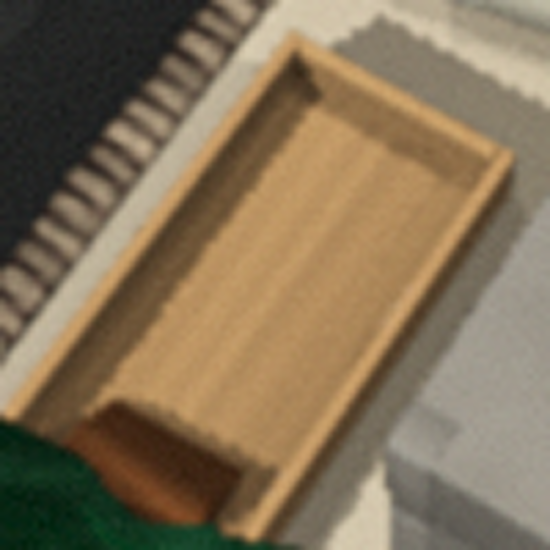

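```bash
python3 - <<'E'
from h import *
np.set_printoptions(precision=1,suppress=True)
o=np.array([300,140])
P=plane('top',np.array([(38,186),(643,20),(720,275),(108,442)])/5.5+o,40)
print(P,'c',P.mean(0),[np.linalg.norm(P[i]-P[(i+1)%4]).round(1) for i in range(4)])
for i,j in((0,1),(3,2),(3,0),(2,1)): d=P[i]-P[j]; print(np.degrees(np.arctan2(d[1],d[0])))
S=plane('side',np.array([(293,35),(517,155)])/5.5+[200,215],40);print(S,np.linalg.norm(S[0]-S[1]))
print('floor end top view',plane('top',np.array([(85,235),(122,385)])/5.5+o,8), 'side',plane('side',np.array([(318,103),(462,182)])/5.5+[200,215],8))
print('wedge front',plane('top',np.array([(430,145),(478,283)])/5.5+o,8),'backtop',plane('top',np.array([(522,110),(570,255)])/5.5+o,34))
E
```

```text
[[ 499.6   13.2   40. ]
 [ 572.5 -268.3   40. ]
 [ 453.3 -299.1   40. ]
 [ 380.7  -16.6   40. ]] c [ 476.5 -142.7   40. ] [np.float64(290.8), np.float64(123.2), np.float64(291.7), np.float64(122.6)]
104.52122370404994
104.40448208120961
-165.9203817133478
-165.50638727336087
[[385.4 -19.3  40. ]
 [506.1  13.7  40. ]] 125.07576674969377
floor end top view [[480.7 -10.7   8. ]
 [408.8 -26.8   8. ]] side [[408.  -25.1   8. ]
 [487.6  -3.7   8. ]]
wedge front [[ 521.3 -176.     8. ]
 [ 454.7 -196.7    8. ]] backtop [[ 532.5 -212.7   34. ]
 [ 464.3 -232.6   34. ]]
```

```bash
python3 - <<'E'
from h import *
a=np.radians(9); 
todo([383.3,320.7,130],[0,0,-1],[-np.sin(a),np.cos(a),0])
print(plane('top',[(418,130),(440,167),(408,60)],300),plane('top',[(418,130),(440,167)],150))
E
```

```text
clock 0.1 pos [212.1 613.8 238.5] rpy [-3.138  1.569 -1.9  ] q [-1.3   0.63  0.04  1.52 -0.03  1.   -0.02] w 85.3 F [ 0.1 -0.4  0.4]
toolX [-0.001 -0.002 -1.   ] Y [-0.945  0.327 -0.   ] Z [ 0.327  0.945 -0.002]
shift(tool) [ 108.9 -257.5 -220.9] rot [-0.49  -0.002 -0.   ] alt [ 2.652 -0.001  0.002]
[[ 538.596 -180.345  300.   ]
 [ 467.799 -218.607  300.   ]
 [ 674.01  -166.447  300.   ]] [[ 578.481 -233.415  150.   ]
 [ 493.018 -279.602  150.   ]]
```

```bash
python3 -m handwheel '1 10 -37 -31.5 0 0 0;1 10 -37 -31.5 0 0 0;1 10 -37 -31.5 0 0 0;1 10 -37 -31.5 0 0 0;1 10 -37 -31.5 0 0 0;1 10 -37 -31.5 0 0 0;1 0 -37 -31.5 0 0 0;1 0 0 0 -0.15 0 0;1 0 0 0 -0.15 0 0;1 0 0 0 -0.15 0 0'
python3 - <<'E'
from h import *
a=np.radians(9); 
todo([383.3,320.7,130],[0,0,-1],[-np.sin(a),np.cos(a),0])
E
```

```text
clock: 1.1
eef_pos: [386.4, 312.6, 172.0]
tool_rot: [2.177, 1.563, -2.405]
force: [0.4, -0.2, -0.4]
width: 85.4
clock 1.1 pos [386.4 312.6 172. ] rpy [ 2.177  1.563 -2.405] q [-0.65  0.51 -0.12  2.    0.1   0.64  0.86] w 85.4 F [ 0.4 -0.2 -0.4]
toolX [-0.005 -0.005 -1.   ] Y [-0.992 -0.129  0.006] Z [-0.129  0.992 -0.004]
shift(tool) [42.   1.8  8.6] rot [-0.027 -0.004 -0.006] alt [ 3.114 -0.01   0.006]
```

```bash
python3 -m handwheel '1 30 2 9 -0.027 0 0;1 40 0 0 0 0 0;1 40 0 0 0 0 0;1 0 0 0 0 0 0'
python3 - <<'E'
from h import *
a=np.radians(9); 
todo([383.3,320.7,16],[0,0,-1],[-np.sin(a),np.cos(a),0])
cv2.imwrite('pics/t1.png',cv2.resize(get_image('top')[150:270,140:320],None,fx=4,fy=4))
cv2.imwrite('pics/s1.png',cv2.resize(get_image('side')[100:240,240:420],None,fx=4,fy=4))
E
```

```text
clock: 1.5
eef_pos: [384.9, 321.4, 59.7]
tool_rot: [1.872, 1.568, -2.682]
force: [-0.8, -0.9, -0.1]
width: 85.7
clock 1.5 pos [384.9 321.4  59.7] rpy [ 1.872  1.568 -2.682] q [-0.7   0.71 -0.08  2.06  0.15  0.37  0.83] w 85.7 F [-0.8 -0.9 -0.1]
toolX [-0.003 -0.001 -1.   ] Y [-0.987 -0.158  0.003] Z [-0.158  0.987 -0.001]
shift(tool) [43.8  1.5 -0.4] rot [ 0.001 -0.001 -0.003] alt [-3.14   0.005 -0.001]
```

View pics/s1.png

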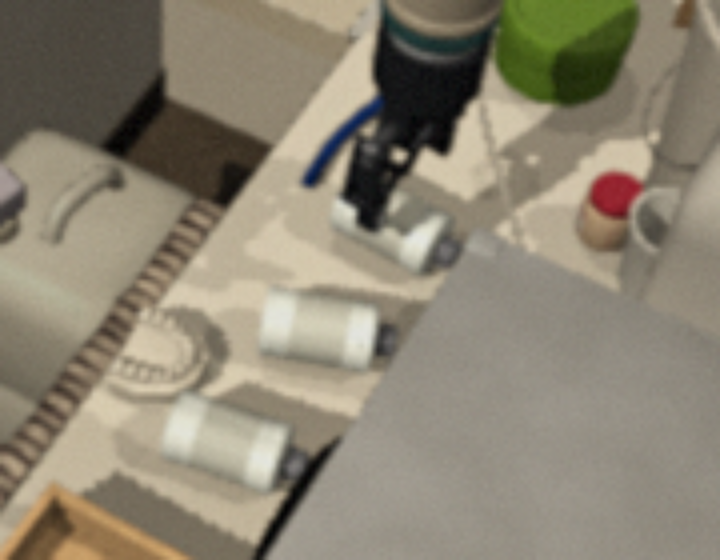

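View pics/t1.png

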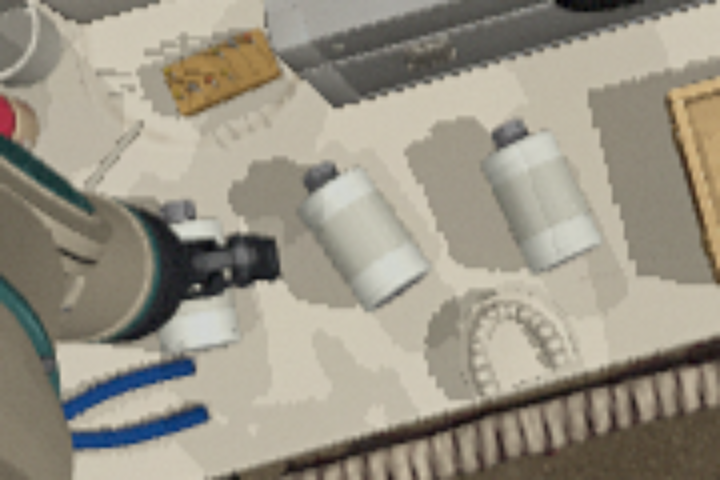

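```bash
python3 -m handwheel '1 30 1 0 0 0 0;1 14 0 0 0 0 0;1 0 0 0 0 0 0;-1 0 0 0 0 0 0;-1 0 0 0 0 0 0;-1 0 0 0 0 0 0;-1 0 0 0 0 0 0;-1 0 0 0 0 0 0;-1 0 0 0 0 0 0'
```

```text
clock: 2.5
eef_pos: [391.9, 327.3, 29.4]
tool_rot: [-0.996, 1.55, 0.732]
force: [0.5, -1.2, -6.3]
width: 50.0
```

```bash
python3 - <<'E'
from h import *
a=np.radians(9); 
todo([383.3,320.7,16],[0,0,-1],[-np.sin(a),np.cos(a),0])
cv2.imwrite('pics/t2.png',cv2.resize(get_image('top')[150:270,140:320],None,fx=4,fy=4))
cv2.imwrite('pics/s2.png',cv2.resize(get_image('side')[100:240,240:420],None,fx=4,fy=4))
s,R=st();print(s['force'],s['torque'],s['qpos'],s['qd'])
E
```

```text
clock 2.5 pos [391.9 327.3  29.4] rpy [-0.996  1.55   0.732] q [-0.71  0.77 -0.06  2.07  0.16  0.28  0.82] w 50.0 F [ 0.5 -1.2 -6.3]
toolX [ 0.015  0.014 -1.   ] Y [-0.988 -0.156 -0.017] Z [-0.156  0.988  0.011]
shift(tool) [13.2  9.8 -5.3] rot [-0.     0.011  0.017] alt [ 3.141  0.027 -0.017]
[-0.259 -0.448 -6.163] [ 0.002 -0.038 -0.057] [-0.708  0.773 -0.064  2.069  0.161  0.284  0.82 ] [ 0.002  0.001  0.002  0.     0.002 -0.001  0.   ]
```

View pics/s2.png

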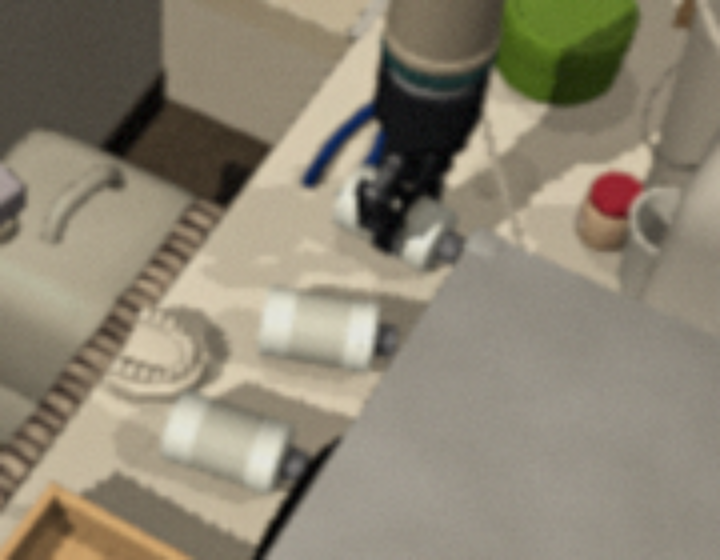

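View pics/t2.png

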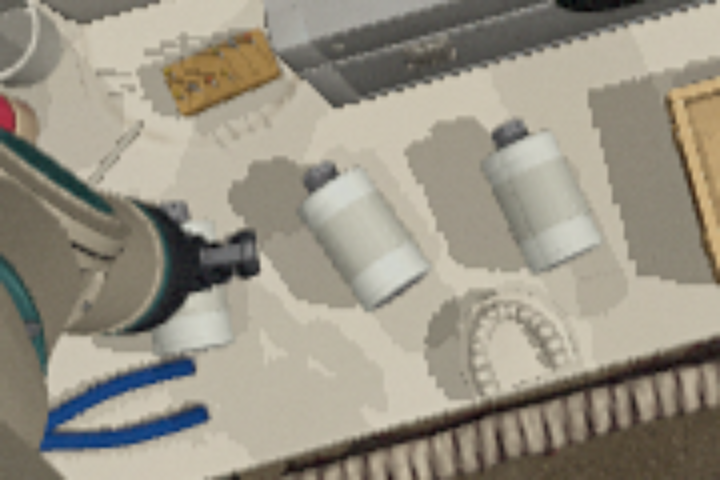

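```bash
python3 -m handwheel '-1 -20 0 0 0 0 0;-1 -20 0 0 0 0 0;-1 -10 0 0 0 0 0;-1 0 0 0 0 0 0;-1 0 0 0 0 0 0;-1 0 0 0 0 0 0'
python3 - <<'E'
from h import *
F=[]
for i in range(4):
    cv2.imwrite('pics/s3.png',cv2.resize(get_image('side')[100:240,240:420],None,fx=4,fy=4)); F.append(ctrl.read_state()['force'])
print(np.array(F).round(1)); s,R=st(); print(s['eef_pos'],s['width'],s['qpos'],s['tau'])
cv2.imwrite('pics/t3.png',cv2.resize(get_image('top')[150:270,140:320],None,fx=4,fy=4))
E
```

```text
clock: 3.2
eef_pos: [389.6, 325.5, 78.2]
tool_rot: [-0.985, 1.555, 0.744]
force: [-0.3, -0.6, -6.2]
width: 49.8
[[ 0.4  0.2 -5.5]
 [-0.4 -0.8 -6.5]
 [ 1.  -0.2 -5.8]
 [ 0.4  0.3 -6.1]]
[389.50485528 325.47146056  78.24070926] 49.45813142678488 [-0.69059681  0.67937055 -0.09026576  2.05583271  0.14746395  0.39728935
  0.83208071] [ 6.64257837e-03 -5.16786182e+01 -4.72642500e-01 -1.00743422e+01
 -1.78196107e-03 -5.61374123e-02 -7.09993910e-04]
```

View pics/s3.png

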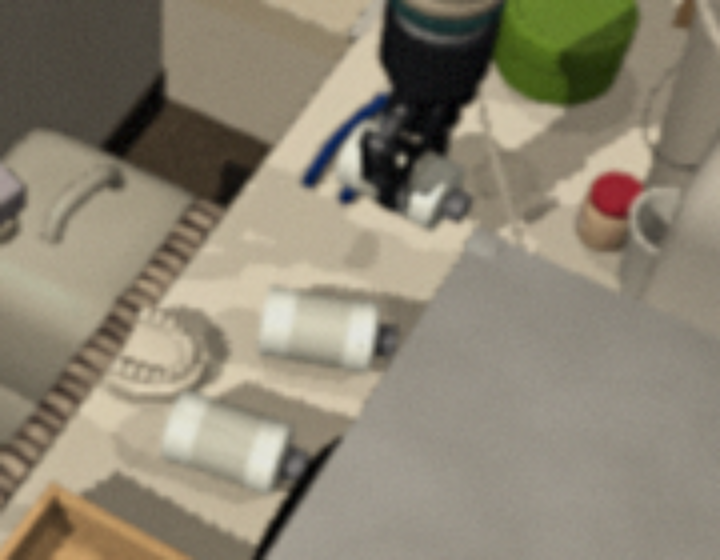

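View pics/t3.png

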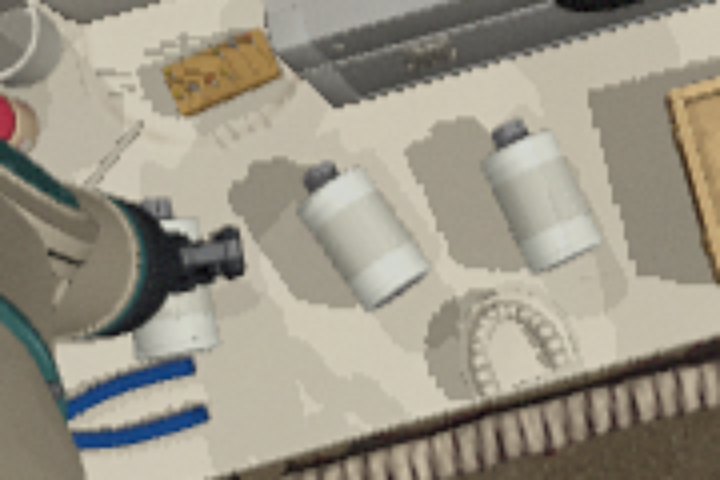

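```bash
python3 - <<'E'
from h import *
np.set_printoptions(precision=1,suppress=True)
print(tri((179.2,202.5),(354.2,151.2)))
print(tri(np.array((174,349))/4+[140,150],np.array((345,165))/4+[240,100]))
a=np.radians(14.5)
todo([478.5,-135.2,140],[0,0,-1],[-np.sin(a),np.cos(a),0])
E
```

```text
[429.1 330.   77.6]
[340.2 320.6  54.4]
clock 3.45 pos [389.6 325.5  78.3] rpy [-0.982  1.556  0.746] q [-0.69  0.68 -0.09  2.06  0.15  0.4   0.83] w 49.7 F [ 0.3  0.6 -5.7]
toolX [ 0.011  0.01  -1.   ] Y [-0.988 -0.157 -0.013] Z [-0.157  0.988  0.008]
shift(tool) [ -65.4  -16.4 -468.4] rot [-0.096  0.008  0.013] alt [ 3.046  0.02  -0.012]
```

```bash
python3 -m handwheel '-1 -35 0 0 -0.05 0 0;-1 -35 0 -10 -0.046 0 0;-1 0 0 -45 0 0 0;-1 0 0 -45 0 0 0;-1 0 0 -45 0 0 0;-1 0 0 -45 0 0 0;-1 0 0 -45 0 0 0;-1 0 0 -45 0 0 0;-1 0 0 -45 0 0 0;-1 0 0 -45 0 0 0'
python3 - <<'E'
from h import *
a=np.radians(14.5)
todo([480,-134.8,100],[0,0,-1],[-np.sin(a),np.cos(a),0])
E
```

```text
clock: 4.45
eef_pos: [487.3, -34.7, 145.6]
tool_rot: [-0.943, 1.549, 0.904]
force: [1.0, 0.5, -6.4]
width: 49.7
clock 4.45 pos [487.3 -34.7 145.6] rpy [-0.943  1.549  0.904] q [ 0.2   0.55 -0.25  2.06  0.22  0.54  1.65] w 49.7 F [ 1.   0.5 -6.4]
toolX [ 0.013  0.017 -1.   ] Y [-0.962 -0.272 -0.017] Z [-0.273  0.962  0.013]
shift(tool) [ 43.8  35.1 -94.9] rot [0.023 0.013 0.017] alt [-3.118 -0.027  0.02 ]
```

```bash
python3 -m handwheel '-1 0 18 -46 0.023 0.006 0.008;-1 10 17 -46 0 0.006 0.008;-1 15 0 0 0 0 0;-1 15 0 0 0 0 0;-1 0 0 0 0 0 0'
python3 - <<'E'
from h import *
a=np.radians(14.5)
todo([480,-134.8,37],[0,0,-1],[-np.sin(a),np.cos(a),0])
cv2.imwrite('pics/t4.png',cv2.resize(get_image('top')[140:225,300:435],None,fx=5.5,fy=5.5))
cv2.imwrite('pics/s4.png',cv2.resize(get_image('side')[180:320,180:340],None,fx=4,fy=4))
E
```

```text
clock: 4.95
eef_pos: [478.3, -146.5, 102.8]
tool_rot: [-2.748, 1.564, -0.944]
force: [0.2, 0.7, -5.9]
width: 49.5
clock 4.95 pos [ 478.3 -146.5  102.8] rpy [-2.748  1.564 -0.944] q [ 0.37  0.64 -0.2   2.05  0.27  0.47  1.77] w 49.5 F [ 0.2  0.7 -5.9]
toolX [ 0.004 -0.005 -1.   ] Y [-0.973 -0.231 -0.003] Z [-0.231  0.973 -0.006]
shift(tool) [65.8 -4.3 11.4] rot [-0.02  -0.006  0.002] alt [3.122 0.004 0.009]
```

View pics/s4.png

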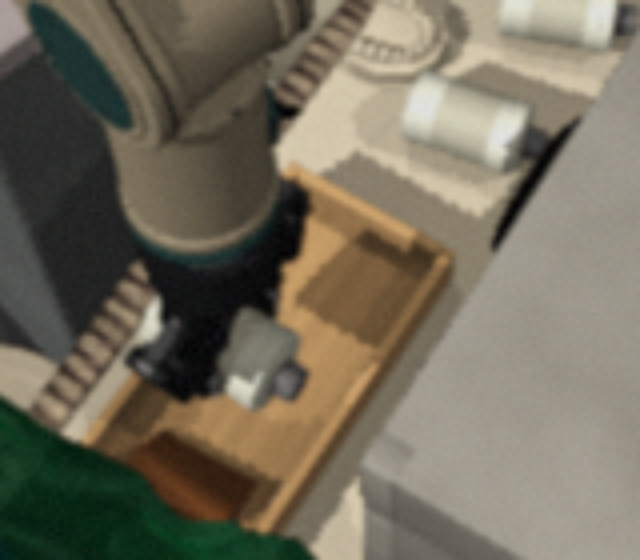

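View pics/t4.png

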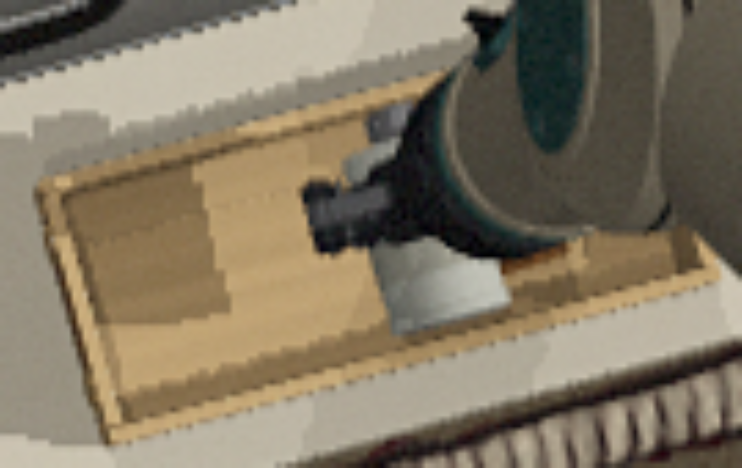

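```bash
python3 -m handwheel '-1 30 -4 11 -0.02 -0.003 0;-1 15 0 0 0 0 0;-1 0 0 0 0 0 0'
python3 - <<'E'
from h import *
np.set_printoptions(precision=1,suppress=True)
print(tri((370.9,162.2),(252.5,275.5)))
a=np.radians(14.5)
todo([480,-134.8,37],[0,0,-1],[-np.sin(a),np.cos(a),0])
E
```

```text
clock: 5.35
eef_pos: [485.4, -131.7, 61.3]
tool_rot: [-1.989, 1.557, -0.159]
force: [-0.7, 0.2, -5.2]
width: 49.5
[ 516.7 -136.3   97.3]
clock 5.35 pos [ 485.4 -131.7   61.3] rpy [-1.989  1.557 -0.159] q [ 0.32  0.71 -0.17  2.07  0.3   0.37  1.74] w 49.5 F [-0.7  0.2 -5.2]
toolX [ 0.014 -0.002 -1.   ] Y [-0.966 -0.257 -0.013] Z [-0.257  0.966 -0.006]
shift(tool) [24.2  6.3 -1.5] rot [ 0.007 -0.006  0.013] alt [-3.135 -0.02  -0.009]
```

```bash
python3 -m handwheel '-1 15 3 0 0 -0.006 0.012;-1 4 0 -1 0 0 0;-1 0 0 0 0 0 0'
python3 -m handwheel '-1 3 0 0 0 0 0;-1 0 0 0 0 0 0'
python3 - <<'E'
from h import *
a=np.radians(14.5)
todo([483,-134,37],[0,0,-1],[-np.sin(a),np.cos(a),0])
E
```

```text
clock: 5.65
eef_pos: [485.2, -131.7, 44.9]
tool_rot: [-1.732, 1.566, 0.102]
force: [-0.9, -0.6, -6.5]
width: 49.8
clock: 5.85
eef_pos: [485.2, -131.9, 43.3]
tool_rot: [-1.877, 1.565, -0.043]
force: [-0.6, 0.4, -5.7]
width: 49.5
clock 5.85 pos [ 485.2 -131.9   43.3] rpy [-1.877  1.565 -0.043] q [ 0.31  0.75 -0.15  2.07  0.31  0.34  1.74] w 49.5 F [-0.6  0.4 -5.7]
toolX [ 0.005 -0.    -1.   ] Y [-0.966 -0.26  -0.005] Z [-0.26   0.966 -0.002]
shift(tool) [ 6.3  2.7 -1.4] rot [ 0.01  -0.002  0.005] alt [-3.132 -0.008 -0.002]
```

```bash
python3 -m handwheel '-1 3 0 0 0 0 0;-1 1 0 0 0 0 0'
python3 -m handwheel '-1 2 0 0 0 0 0;-1 1 0 0 0 0 0'
python3 -m handwheel '-1 2 0 0 0 0 0;-1 1 0 0 0 0 0'
```

```text
clock: 6.05
eef_pos: [485.3, -132.2, 40.0]
tool_rot: [-1.958, 1.565, -0.124]
force: [-2.0, 0.1, -4.4]
width: 49.9
clock: 6.25
eef_pos: [485.3, -132.5, 37.0]
tool_rot: [-1.997, 1.564, -0.164]
force: [-1.8, 0.3, -4.6]
width: 49.4
clock: 6.45
eef_pos: [485.3, -132.5, 36.6]
tool_rot: [-2.15, 1.564, -0.316]
force: [-2.9, 0.6, 7.3]
width: 49.6
```

```bash
python3 -m handwheel '0.25 -1 0 0 0 0 0;0.35 0 0 0 0 0 0;0.45 0 0 0 0 0 0;0.45 0 0 0 0 0 0;0.45 -5 0 0 0 0 0;0.45 -20 0 0 0 0 0;0.45 -40 0 0 0 0 0;0.45 -40 0 0 0 0 0'
python3 - <<'E'
from h import *
a=np.radians(24)
todo([435,93.2,130],[0,0,-1],[-np.sin(a),np.cos(a),0])
cv2.imwrite('pics/t5.png',cv2.resize(get_image('top')[140:225,300:435],None,fx=5.5,fy=5.5))
cv2.imwrite('pics/s5.png',cv2.resize(get_image('side')[180:320,180:340],None,fx=4,fy=4))
E
```

```text
clock: 7.25
eef_pos: [485.5, -131.1, 143.2]
tool_rot: [-1.873, 1.565, -0.037]
force: [1.6, -0.4, 0.8]
width: 61.9
clock 7.25 pos [ 485.5 -131.1  143.2] rpy [-1.873  1.565 -0.037] q [ 0.38  0.57 -0.25  2.02  0.25  0.58  1.79] w 61.9 F [ 1.6 -0.4  0.8]
toolX [ 0.006 -0.    -1.   ] Y [-0.965 -0.261 -0.006] Z [-0.261  0.965 -0.002]
shift(tool) [ 12.8  -9.8 229.7] rot [-0.154 -0.002  0.006] alt [2.987 0.008 0.003]
```

View pics/s5.png

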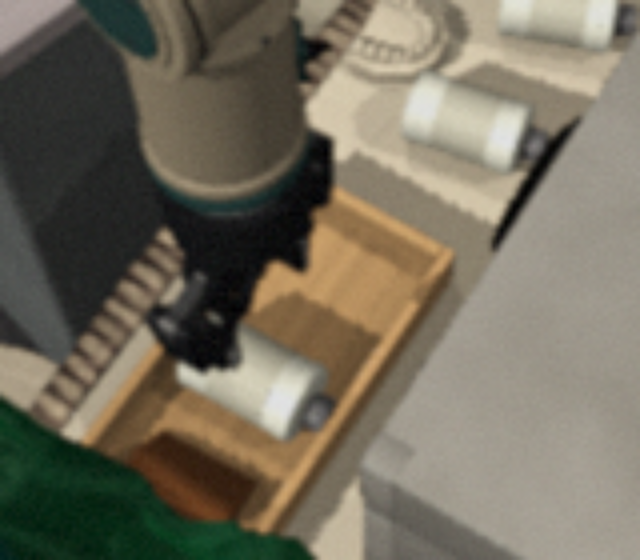

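View pics/t5.png

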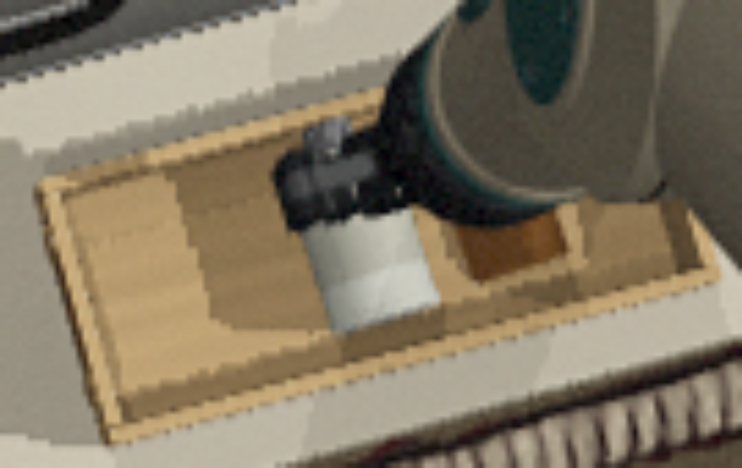

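```bash
cat >> h.py <<'E'
def tilted(c,ang,d,z,along,back):
    a=np.radians(ang); ax=np.array([np.cos(a),np.sin(a),0]); x=-np.sin(d)*ax-np.array([0,0,np.cos(d)])
    p=np.array([c[0],c[1],z])+along*ax-back*x
    todo(p,x,[-np.sin(a),np.cos(a),0]); print('target',p.round(1),'axis off',((st()[0]['eef_pos']-p)@ax).round(1))
E
python3 - <<'E'
from h import *
tilted((435,94),24,0.12,24,9,90)
E
```

```text
clock 7.35 pos [ 489.2 -131.9  146.8] rpy [-1.991  1.554 -0.157] q [ 0.38  0.57 -0.25  2.01  0.25  0.57  1.79] w 62.1 F [ 1.1 -0.8  0.2]
toolX [ 0.016 -0.003 -1.   ] Y [-0.965 -0.261 -0.015] Z [-0.261  0.965 -0.007]
shift(tool) [ 32.3 -25.6 235.5] rot [-0.155  0.001  0.134] alt [ 2.98   0.201 -0.002]
target [453.1 102.  113.4] axis off -62.1
```

```bash
python3 -m handwheel '1 0 -5 45 0 0 0;1 0 -5 45 0 0 0;1 0 -5 45 0 0 0;1 0 -5 45 0 0 0;1 0 -5 45 0 0 0;1 15 0 10 -0.08 0 0.067;1 15 0 0 -0.075 0 0.067;1 0 0 0 0 0 0'
python3 - <<'E'
from h import *
tilted((435,94),24,0.12,24,9,50)
E
```

```text
clock: 8.15
eef_pos: [453.2, 108.9, 115.8]
tool_rot: [1.583, 1.455, -2.71]
force: [-0.4, 0.6, 0.3]
width: 85.1
clock 8.15 pos [453.2 108.9 115.8] rpy [ 1.583  1.455 -2.71 ] q [-0.14  0.63 -0.24  2.03  0.25  0.63  1.43] w 85.1 F [-0.4  0.6  0.3]
toolX [-0.105 -0.048 -0.993] Y [-0.907 -0.405  0.116] Z [-0.408  0.913 -0.001]
shift(tool) [42.8  2.8 -6.1] rot [ 0.001 -0.002  0.004] alt [-3.141 -0.006 -0.002]
target [448.7 100.1  73.6] axis off 7.7
```

```bash
python3 -m handwheel '1 25 3 -6 0 0 0;1 17 0 0 0 0 0;1 0 0 0 0 0 0'
python3 - <<'E'
from h import *
tilted((435,94),24,0.12,24,9,0)
cv2.imwrite('pics/t6.png',cv2.resize(get_image('top')[150:270,180:330],None,fx=4.5,fy=4.5))
cv2.imwrite('pics/s6.png',cv2.resize(get_image('side')[140:260,240:380],None,fx=4.5,fy=4.5))
E
```

```text
clock: 8.45
eef_pos: [448.7, 99.2, 74.1]
tool_rot: [1.591, 1.459, -2.708]
force: [-0.0, -0.3, 0.5]
width: 85.4
clock 8.45 pos [448.7  99.2  74.1] rpy [ 1.591  1.459 -2.708] q [-0.15  0.69 -0.2   2.07  0.29  0.52  1.41] w 85.4 F [-0.  -0.3  0.5]
toolX [-0.102 -0.047 -0.994] Y [-0.91  -0.399  0.112] Z [-0.402  0.916 -0.002]
shift(tool) [50.4 -0.   0.9] rot [-0.006 -0.002  0.008] alt [3.136 0.012 0.002]
target [443.2  97.7  24. ] axis off 5.6
```

View pics/s6.png

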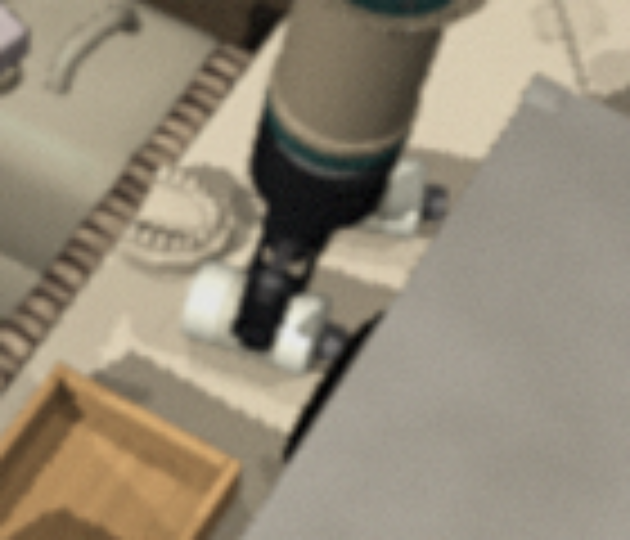

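View pics/t6.png

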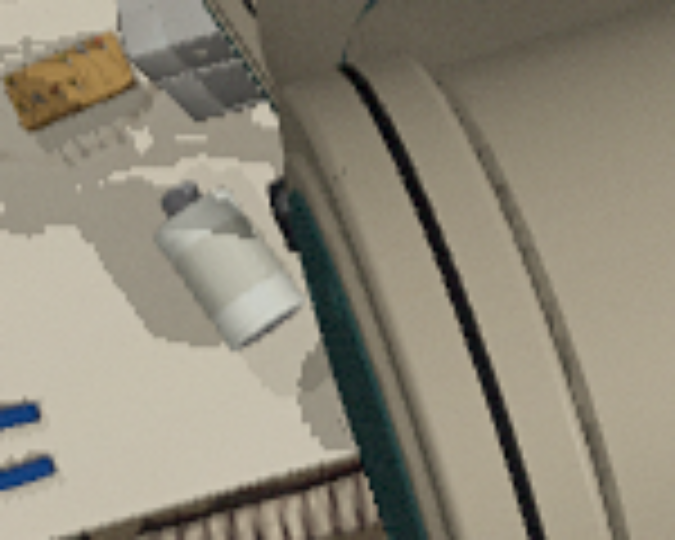

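```bash
python3 -m handwheel '1 25 0 1 0 0 0;1 25 0 0 0 0 0;1 0 0 0 0 0 0;-1 0 0 0 0 0 0;-1 0 0 0 0 0 0;-1 0 0 0 0 0 0;-1 0 0 0 0 0 0;-1 0 0 0 0 0 0'
python3 - <<'E'
from h import *
tilted((435,94),24,0.12,24,9,0)
E
```

```text
clock: 9.35
eef_pos: [451.1, 99.2, 33.8]
tool_rot: [1.625, 1.479, -2.679]
force: [0.6, -0.7, -3.3]
width: 49.1
clock 9.35 pos [451.1  99.2  33.8] rpy [ 1.625  1.479 -2.679] q [-0.18  0.76 -0.16  2.1   0.32  0.4   1.37] w 49.1 F [ 0.6 -0.7 -3.3]
toolX [-0.082 -0.041 -0.996] Y [-0.914 -0.395  0.092] Z [-0.397  0.918 -0.005]
shift(tool) [10.5  6.9  1.7] rot [-0.011 -0.004  0.028] alt [3.13  0.044 0.006]
target [443.2  97.7  24. ] axis off 7.8
```

```bash
python3 -m handwheel '-1 -20 0 0 0 0 0;-1 -20 0 0 0 0 0;-1 -10 0 0 0 0 0;-1 0 0 0 0 0 0;-1 0 0 0 0 0 0;-1 0 0 0 0 0 0'
python3 - <<'E'
from h import *
F=[]
for i in range(4):
    cv2.imwrite('pics/s7.png',cv2.resize(get_image('side')[140:260,240:380],None,fx=4.5,fy=4.5)); F.append(ctrl.read_state()['force'])
print(np.array(F).round(1),np.mean(F,0)); s,R=st(); print(s['eef_pos'],s['width'],s['qpos'],s['tau'])
E
```

```text
clock: 9.95
eef_pos: [454.7, 100.4, 84.2]
tool_rot: [1.626, 1.477, -2.679]
force: [-0.9, 0.6, -3.8]
width: 49.2
[[-0.4  0.8 -2.9]
 [ 0.6 -0.2 -3.4]
 [-0.5  0.2 -3.8]
 [-0.2 -0.7 -2.9]] [-0.11917363  0.04748245 -3.24418458]
[454.62136549 100.42803824  84.22891263] 49.12649749156748 [-0.14888918  0.67213606 -0.20808088  2.06639378  0.28668769  0.52572151
  1.40290287] [ 2.56342243e-02 -4.92090654e+01 -1.86393298e+00 -9.11389142e+00
 -2.66153418e-02  5.91935869e-01 -4.04611028e-04]
```

View pics/s7.png

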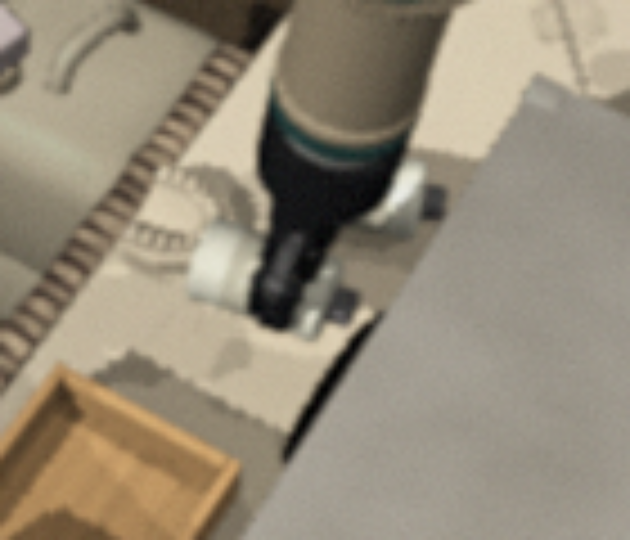

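```bash
python3 -m handwheel '-1 25 0 0 0 0 0;-1 20 0 0 0 0 0;-1 3 0 0 0 0 0;-1 2 0 0 0 0 0;-1 1 0 0 0 0 0'
```

```text
clock: 10.65
eef_pos: [451.2, 98.8, 32.3]
tool_rot: [1.627, 1.478, -2.678]
force: [-0.9, 0.0, 10.3]
width: 49.3
```

```bash
python3 -m handwheel '0.25 -1 0 0 0 0 0;0.4 0 0 0 0 0 0;0.6 0 0 0 0 0 0;0.8 0 0 0 0 0 0;0.8 -10 0 0 0 0 0;0.8 -30 0 0 0 0 0;0.8 -40 0 0 0 0 0;1 0 0 0 0 0 0'
python3 - <<'E'
from h import *
tilted((412.5,208.8),33.4,0.12,24,9,75)
E
```

```text
clock: 11.45
eef_pos: [459.6, 103.0, 119.7]
tool_rot: [1.637, 1.482, -2.668]
force: [0.8, -0.0, 0.1]
width: 85.4
clock 11.45 pos [459.6 103.  119.7] rpy [ 1.637  1.482 -2.668] q [-0.13  0.61 -0.24  2.04  0.26  0.61  1.42] w 85.4 F [ 0.8 -0.   0.1]
toolX [-0.079 -0.041 -0.996] Y [-0.914 -0.395  0.089] Z [-0.397  0.918 -0.006]
shift(tool) [ 19.  -18.2 119.1] rot [-0.174  0.012  0.03 ] alt [ 2.967  0.045 -0.018]
target [427.5 218.7  98.5] axis off -36.9
```

```bash
python3 -m handwheel '1 0 -6 40 -0.06 0 0;1 0 -6 40 -0.06 0 0.015;1 10 -6 38 -0.054 0.01 0.015;1 0 0 0 0 0 0'
python3 - <<'E'
from h import *
tilted((412.5,208.8),33.4,0.12,24,9,45)
cv2.imwrite('pics/t8.png',cv2.resize(get_image('top')[150:270,180:330],None,fx=4.5,fy=4.5))
E
```

```text
clock: 11.85
eef_pos: [423.2, 218.2, 110.7]
tool_rot: [1.573, 1.458, -2.557]
force: [-1.1, 1.0, -0.3]
width: 85.3
clock 11.85 pos [423.2 218.2 110.7] rpy [ 1.573  1.458 -2.557] q [-0.35  0.65 -0.28  2.    0.28  0.64  1.33] w 85.3 F [-1.1  1.  -0.3]
toolX [-0.094 -0.062 -0.994] Y [-0.83  -0.546  0.113] Z [-0.55   0.835 -0.   ]
shift(tool) [41.8 -5.  -1.9] rot [-0.001 -0.     0.007] alt [3.141 0.011 0.   ]
target [424.5 216.7  68.7] axis off -0.2
```

View pics/t8.png

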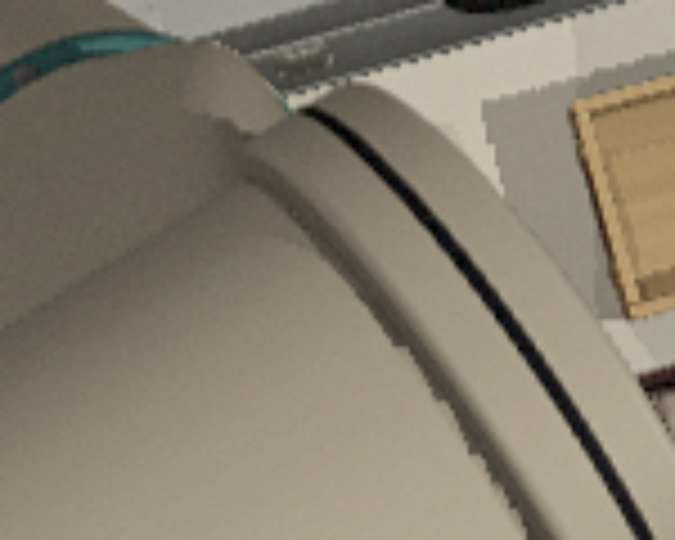

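```bash
python3 -m handwheel '1 30 -1 -1 0 0 0;1 15 0 -1 0 0 0;1 0 0 0 0 0 0'
python3 - <<'E'
from h import *
tilted((412.5,208.8),33.4,0.12,24,9,0)
cv2.imwrite('pics/s8.png',cv2.resize(get_image('side')[130:250,250:390],None,fx=4.5,fy=4.5))
E
```

```text
clock: 12.2
eef_pos: [423.8, 208.3, 66.0]
tool_rot: [1.624, 1.459, -2.513]
force: [0.5, -0.4, 0.1]
width: 85.5
clock 12.2 pos [423.8 208.3  66. ] rpy [ 1.624  1.459 -2.513] q [-0.37  0.72 -0.23  2.04  0.32  0.53  1.3 ] w 85.5 F [ 0.5 -0.4  0.1]
toolX [-0.091 -0.066 -0.994] Y [-0.834 -0.54   0.112] Z [-0.544  0.839 -0.006]
shift(tool) [41.7 -4.5  6.9] rot [-0.008 -0.005  0.008] alt [3.133 0.012 0.008]
target [420.  213.8  24. ] axis off 0.2
```

View pics/s8.png

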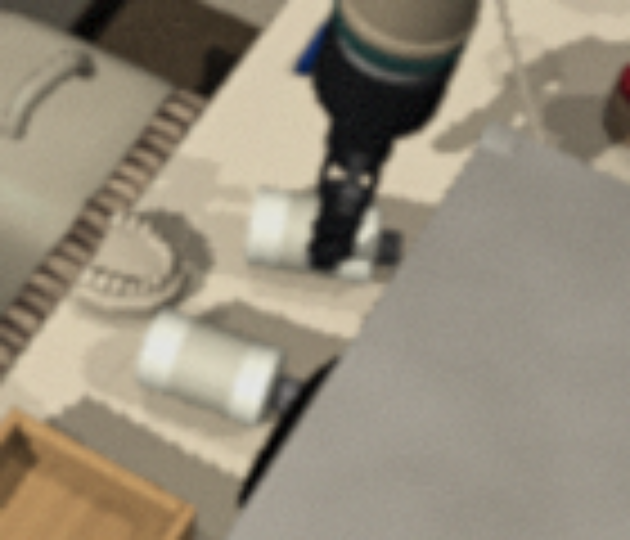

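```bash
python3 -m handwheel '1 0 0 7 0 0 0;1 22 0 0 0 0 0;1 20 0 0 0 0 0;1 0 0 0 0 0 0;-1 0 0 0 0 0 0;-1 0 0 0 0 0 0;-1 0 0 0 0 0 0;-1 0 0 0 0 0 0;-1 0 0 0 0 0 0;-1 -20 0 0 0 0 0'
python3 -m handwheel '-1 -20 0 0 0 0 0;-1 -10 0 0 0 0 0;-1 0 0 0 0 0 0;-1 0 0 0 0 0 0;-1 0 0 0 0 0 0'
python3 - <<'E'
from h import *
F=[]
for i in range(4):
    cv2.imwrite('pics/s9.png',cv2.resize(get_image('side')[130:250,250:390],None,fx=4.5,fy=4.5)); F.append(ctrl.read_state()['force'])
print(np.array(F).round(1),np.mean(F,0)); s,R=st(); print(s['eef_pos'],s['width'],s['qpos'],s['tau'])
tilted((412.5,208.8),33.4,0.12,24,9,45)
E
```

```text
clock: 13.25
eef_pos: [421.1, 214.1, 50.0]
tool_rot: [1.633, 1.467, -2.509]
force: [0.6, -0.3, -4.5]
width: 49.2
clock: 13.75
eef_pos: [424.1, 215.6, 80.9]
tool_rot: [1.635, 1.468, -2.509]
force: [-0.4, 0.1, -5.4]
width: 49.4
[[ 0.3  0.3 -5.2]
 [-0.2  0.1 -6.2]
 [ 0.3 -0.1 -5.1]
 [ 0.5 -0.6 -5.4]] [ 0.24116327 -0.09721059 -5.46941505]
[423.99171766 215.6453254   80.99378502] 49.28041781565728 [-0.37174614  0.6929669  -0.24632358  2.03128122  0.31079246  0.55824146
  1.29473638] [ 2.88745231e-02 -5.12417829e+01 -2.56516367e+00 -9.65336233e+00
 -6.99283392e-02  6.87778741e-01 -5.82488738e-04]
clock 13.95 pos [424.  215.6  81. ] rpy [ 1.634  1.468 -2.509] q [-0.37  0.69 -0.25  2.03  0.31  0.56  1.29] w 49.3 F [ 0.5 -0.6 -5.4]
toolX [-0.083 -0.061 -0.995] Y [-0.838 -0.536  0.103] Z [-0.539  0.842 -0.006]
shift(tool) [12.1 -2.3  0.7] rot [-0.014 -0.005  0.017] alt [3.128 0.027 0.008]
target [424.5 216.7  68.7] axis off -1.0
```

View pics/s9.png

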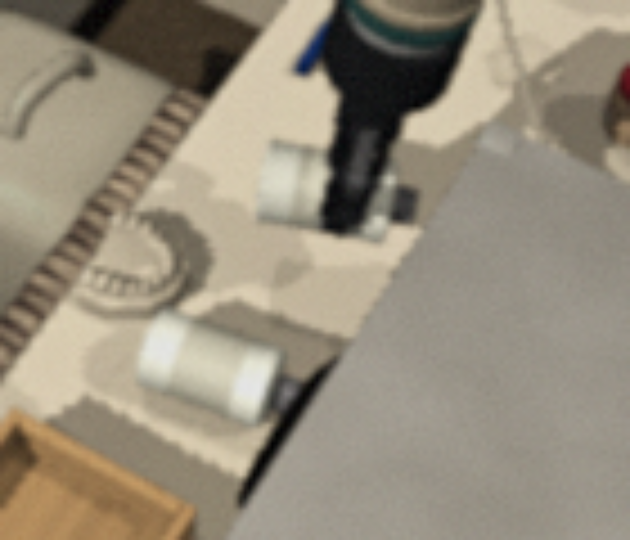

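```bash
python3 -m handwheel '-1 -35 0 0 0.1 0 0;-1 -35 0 -20 0.1 0 0;-1 0 0 -45 0.1 0 0;-1 0 10 -45 0 0 0;-1 0 10 -45 0 0 0'
python3 - <<'E'
from h import *
np.set_printoptions(precision=1,suppress=True)
print(plane('side',(340,175.6),77))
cv2.imwrite('pics/t10.png',cv2.resize(get_image('top')[140:225,300:435],None,fx=5.5,fy=5.5))
cv2.imwrite('pics/s10.png',cv2.resize(get_image('side')[180:320,180:340],None,fx=4,fy=4))
tilted((449.0,-60),14.5,0.11,100,9,0)
E
```

```text
clock: 14.45
eef_pos: [460.2, 73.9, 157.7]
tool_rot: [1.89, 1.471, -2.548]
force: [1.2, -0.2, -5.1]
width: 49.4
[[459.1 237.4  77. ]]
clock 14.55 pos [459.6  65.8 157.4] rpy [ 1.932  1.465 -2.519] q [-0.09  0.54 -0.2   2.02  0.22  0.7   1.39] w 49.3 F [-0.4  0.2 -5.3]
toolX [-0.086 -0.062 -0.994] Y [-0.962 -0.255  0.099] Z [-0.26   0.965 -0.037]
shift(tool) [  64.9   27.6 -116.6] rot [ 0.006 -0.038  0.011] alt [-3.135 -0.017 -0.06 ]
target [457.7 -57.7 100. ] axis off 32.7
```

View pics/s10.png

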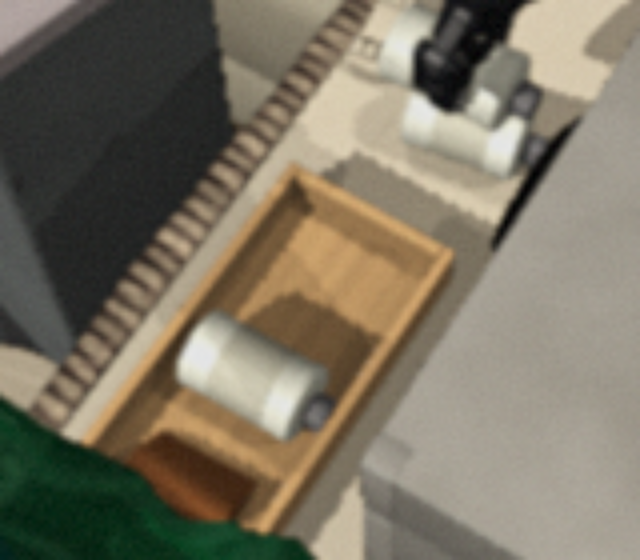

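View pics/t10.png

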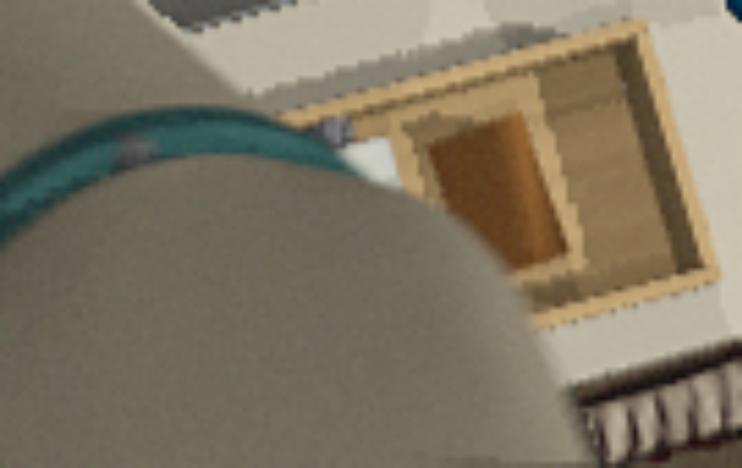

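```bash
python3 - <<'E'
from h import *
np.set_printoptions(precision=1,suppress=True)
C=np.array([479,-143.3]);a=np.radians(14.5);ux=np.array([np.cos(a),np.sin(a)]);uy=np.array([-ux[1],ux[0]])
for q in((254,372),(320,410)):
    p=plane('side',np.array(q)/4+180,34)[0,:2]; print(p,(p-C)@ux,(p-C)@uy)
t=C+(138-48)*uy-8*ux; print(t)
tilted(t,14.5,0.11,100,12,0)
E
```

```text
[ 475.7 -133. ] -0.5926087887712269 10.75378331181643
[ 522.4 -120.1] 47.866726044260936 11.562411833872744
[448.7 -58.2]
clock 14.55 pos [459.6  65.8 157.4] rpy [ 1.932  1.465 -2.519] q [-0.09  0.54 -0.2   2.02  0.22  0.7   1.39] w 49.3 F [-0.4  0.2 -5.3]
toolX [-0.086 -0.062 -0.994] Y [-0.962 -0.255  0.099] Z [-0.26   0.965 -0.037]
shift(tool) [  64.5   24.4 -114.8] rot [ 0.006 -0.038  0.011] alt [-3.135 -0.017 -0.06 ]
target [460.3 -55.2 100. ] axis off 29.5
```

```bash
python3 -m handwheel '-1 0 8 -40 0 -0.019 0.005;-1 10 8 -40 0 -0.019 0.005;-1 15 8 -36 0 0 0;-1 15 0 0 0 0 0;-1 0 0 0 0 0 0'
python3 - <<'E'
from h import *
tilted((449.3,-60.1),14.5,0.11,80,12,0)
cv2.imwrite('pics/t11.png',cv2.resize(get_image('top')[140:225,300:435],None,fx=5.5,fy=5.5))
cv2.imwrite('pics/s11.png',cv2.resize(get_image('side')[180:320,180:340],None,fx=4,fy=4))
E
```

```text
clock: 15.05
eef_pos: [463.3, -56.5, 120.3]
tool_rot: [1.543, 1.463, -2.909]
force: [-0.7, 0.7, -4.5]
width: 49.6
clock 15.05 pos [463.3 -56.5 120.3] rpy [ 1.543  1.463 -2.909] q [ 0.17  0.61 -0.2   2.03  0.24  0.62  1.63] w 49.6 F [-0.7  0.7 -4.5]
toolX [-0.104 -0.025 -0.994] Y [-0.961 -0.255  0.107] Z [-0.257  0.966  0.003]
shift(tool) [40.3 -1.9 -0.1] rot [0.007 0.002 0.003] alt [-3.135 -0.004  0.004]
target [460.9 -57.1  80. ] axis off 2.4
```

View pics/s11.png

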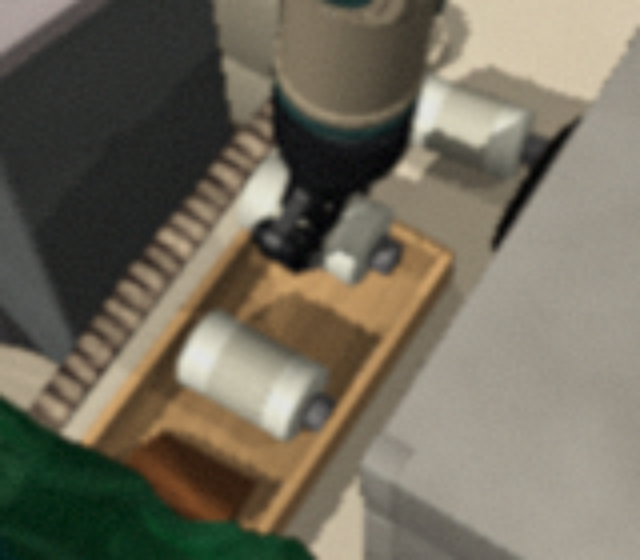

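View pics/t11.png

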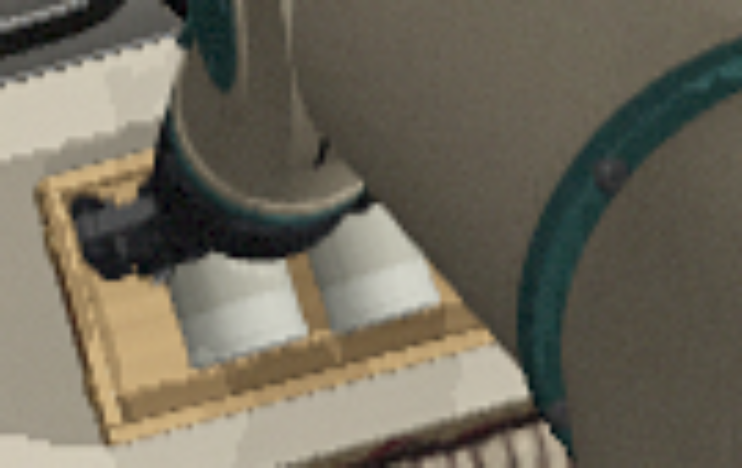

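```bash
python3 -m handwheel '-1 30 -2 0 0 0 0;-1 30 0 0 0 0 0;-1 10 0 0 0 0 0;-1 0 0 0 0 0 0'
python3 - <<'E'
from h import *
tilted((449.3,-60.1),14.5,0.11,45,12,0)
E
```

```text
clock: 15.55
eef_pos: [464.1, -52.3, 53.4]
tool_rot: [1.558, 1.475, -2.885]
force: [-1.8, -0.9, -4.6]
width: 49.3
clock 15.55 pos [464.1 -52.3  53.4] rpy [ 1.558  1.475 -2.885] q [ 0.13  0.73 -0.15  2.08  0.29  0.45  1.59] w 49.3 F [-1.8 -0.9 -4.6]
toolX [-0.093 -0.024 -0.995] Y [-0.96  -0.265  0.096] Z [-0.266  0.964  0.001]
shift(tool) [ 8.8  3.5 -3.8] rot [ 0.016 -0.     0.014] alt [-3.126 -0.022 -0.001]
target [460.9 -57.1  45. ] axis off 4.3
```

```bash
python3 -m handwheel '-1 4 4 -4 0.016 0 0.01;-1 4 0 -1 0 0 0;-1 2 0 0 0 0 0'
python3 -m handwheel '-1 2 0 0 0 0 0;-1 2 0 0 0 0 0'
```

```text
clock: 15.85
eef_pos: [463.4, -57.5, 46.1]
tool_rot: [1.588, 1.47, -2.871]
force: [-0.1, -0.4, -4.8]
width: 48.9
clock: 16.05
eef_pos: [464.1, -57.8, 42.8]
tool_rot: [1.595, 1.472, -2.864]
force: [-0.3, 0.5, -4.5]
width: 49.1
```

```bash
python3 - <<'E'
from h import *
tilted((449.3,-60.1),14.5,0.11,40,12,0)
E
```

```text
clock 16.05 pos [464.1 -57.8  42.8] rpy [ 1.595  1.472 -2.864] q [ 0.13  0.75 -0.13  2.08  0.29  0.43  1.58] w 49.1 F [-0.3  0.5 -4.5]
toolX [-0.095 -0.027 -0.995] Y [-0.963 -0.249  0.098] Z [-0.251  0.968 -0.002]
shift(tool) [3.1 2.6 1.5] rot [ 0.    -0.002  0.012] alt [-3.141 -0.018 -0.004]
target [460.9 -57.1  40. ] axis off 2.9
```

```bash
python3 -m handwheel '-1 2 2 1 0 0 0;-1 2 0 0 0 0 0'
python3 -m handwheel '-1 2 0 0 0 0 0;-1 1 0 0 0 0 0'
```

```text
clock: 16.25
eef_pos: [461.6, -57.4, 39.1]
tool_rot: [1.597, 1.473, -2.863]
force: [-0.6, -0.1, -5.0]
width: 49.4
clock: 16.45
eef_pos: [461.9, -57.3, 38.5]
tool_rot: [1.61, 1.474, -2.85]
force: [-1.6, 0.6, 7.4]
width: 49.6
```

Contact with the floor. Release narrowly and rise.

```bash
python3 -m handwheel '0.2 -1 0 0 0 0 0;0.3 0 0 0 0 0 0;0.38 0 0 0 0 0 0;0.38 0 0 0 0 0 0;0.38 -5 0 0 0 0 0;0.38 -20 0 0 0 0 0;0.38 -40 0 0 0 0 0;0.38 -40 0 0 0 0 0;0.38 -30 0 0 0 0 0'
python3 - <<'E'
from h import *
cv2.imwrite('pics/s12.png',cv2.resize(get_image('side')[180:320,180:340],None,fx=4,fy=4))
tilted((479,-143.3),14.5,0.0,150,0,0)
E
```

```text
clock: 17.35
eef_pos: [472.2, -53.3, 176.3]
tool_rot: [1.583, 1.466, -2.875]
force: [0.2, -0.4, -1.0]
width: 58.9
clock 17.4 pos [475.3 -53.2 180.1] rpy [ 1.609  1.473 -2.849] q [ 0.19  0.52 -0.23  1.97  0.2   0.77  1.66] w 59.1 F [2.  0.  3.1]
toolX [-0.094 -0.028 -0.995] Y [-0.963 -0.25   0.098] Z [-0.252  0.968 -0.004]
shift(tool) [ 32.2  16.  -88.1] rot [ 0.001 -0.004 -0.098] alt [-3.137  0.153 -0.006]
target [ 479.  -143.3  150. ] axis off 19.0
```

View pics/s12.png

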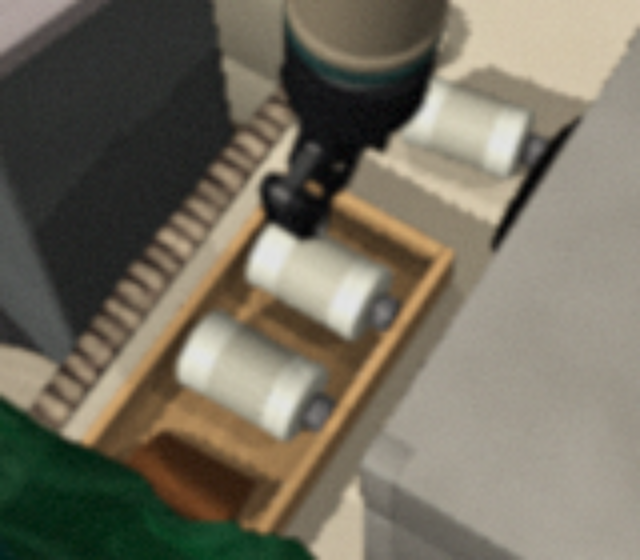

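```bash
python3 - <<'E'
from h import *
np.set_printoptions(precision=0,suppress=True)
for z in(150,250,350,450):
    print(z,'side',plane('side',[(100,270),(130,245),(160,262),(200,290),(240,310),(290,340),(320,355)],z)[:,:2].tolist().__repr__()[:0],plane('side',[(100,270),(130,245),(160,262),(200,290),(240,310),(290,340),(320,355)],z)[:,:2].round().tolist())
    print('   top',plane('top',[(400,25),(405,65),(418,100),(430,140),(445,170),(500,160)],z)[:,:2].round().tolist())
E
```

```text
150 side  [[296.0, -379.0], [289.0, -299.0], [370.0, -274.0], [482.0, -250.0], [573.0, -217.0], [689.0, -185.0], [750.0, -162.0]]
   top [[825.0, -201.0], [730.0, -209.0], [648.0, -236.0], [555.0, -260.0], [486.0, -291.0], [507.0, -415.0]]
250 side  [[358.0, -374.0], [352.0, -304.0], [423.0, -282.0], [522.0, -261.0], [602.0, -232.0], [703.0, -203.0], [757.0, -184.0]]
   top [[770.0, -170.0], [686.0, -177.0], [613.0, -200.0], [531.0, -221.0], [470.0, -249.0], [488.0, -359.0]]
350 side  [[420.0, -369.0], [415.0, -308.0], [476.0, -289.0], [561.0, -271.0], [631.0, -246.0], [718.0, -222.0], [764.0, -205.0]]
   top [[716.0, -138.0], [642.0, -144.0], [579.0, -165.0], [507.0, -183.0], [454.0, -207.0], [470.0, -302.0]]
450 side  [[482.0, -364.0], [478.0, -313.0], [530.0, -297.0], [601.0, -282.0], [659.0, -261.0], [733.0, -240.0], [772.0, -226.0]]
   top [[661.0, -106.0], [598.0, -111.0], [544.0, -129.0], [483.0, -144.0], [438.0, -165.0], [452.0, -246.0]]
```

```bash
cat >> h.py <<'E'
CC=np.array([479,-143.3]);A_=np.radians(14.5);UX=np.array([np.cos(A_),np.sin(A_),0]);UY=np.array([-UX[1],UX[0],0])
def crate(x,y,z,d,jaw='x'):
    p=np.array([*CC,0])+x*UX+y*UY+np.array([0,0,z])
    todo(p,-np.sin(d)*UY-np.array([0,0,np.cos(d)]),UX if jaw=='x' else UY)
    s=st()[0]['eef_pos']-np.array([*CC,0]); print('crate pos',(s@UX).round(1),(s@UY).round(1),s[2].round(1))
E
python3 - <<'E'
from h import *
crate(-1.5,-60,120,0.2)
E
```

```text
clock 17.4 pos [475.3 -53.2 180.1] rpy [ 1.609  1.473 -2.849] q [ 0.19  0.52 -0.23  1.97  0.2   0.77  1.66] w 59.1 F [2.  0.  3.1]
toolX [-0.094 -0.028 -0.995] Y [-0.963 -0.25   0.098] Z [-0.252  0.968 -0.004]
shift(tool) [  62.4   14.6 -147.9] rot [-1.553  0.23   0.077] alt [ 1.575  0.078 -0.231]
crate pos 19.0 88.2 180.1
```

```bash
python3 -m handwheel '-0.4 10 5 -49 0 0 0;-0.4 10 5 -49 0 0 0;-0.4 10 5 -49 0 0 0;-0.4 0 0 0 -0.141 0.021 0.007;-0.4 0 0 0 -0.141 0.021 0.007;-0.4 0 0 0 -0.141 0.021 0.007;-0.4 0 0 0 -0.141 0.021 0.007;-0.4 0 0 0 -0.141 0.021 0.007;-0.4 0 0 0 -0.141 0.021 0.007;-0.4 0 0 0 -0.141 0.021 0.007'
python3 -m handwheel '-0.4 0 0 0 -0.141 0.021 0.007;-0.4 0 0 0 -0.141 0.021 0.007;-0.4 0 0 0 -0.141 0.021 0.007;-0.4 0 0 0 0 0 0'
python3 - <<'E'
from h import *
crate(-1.5,-60,120,0.2)
E
```

```text
clock: 18.4
eef_pos: [498.9, -206.6, 155.5]
tool_rot: [1.754, 1.4, -1.671]
force: [-0.1, -0.5, 0.7]
width: 25.7
clock: 18.8
eef_pos: [497.8, -206.2, 155.6]
tool_rot: [1.636, 1.37, -1.34]
force: [-0.5, 0.2, -0.2]
width: 25.9
clock 18.8 pos [ 497.8 -206.2  155.6] rpy [ 1.636  1.37  -1.34 ] q [ 0.54  0.59 -0.47  2.01  0.76  0.66  2.84] w 25.9 F [-0.5  0.2 -0.2]
toolX [ 0.046 -0.194 -0.98 ] Y [ 0.16  -0.967  0.199] Z [-0.986 -0.166 -0.013]
shift(tool) [ 33.8 -12.2   4.8] rot [-0.087  0.004 -0.001] alt [ 3.054 -0.002 -0.007]
crate pos 2.4 -65.6 155.6
```

```bash
python3 -m handwheel '-0.4 0 0 0 0.147 0 0;-0.4 0 0 0 0.147 0 0;-0.4 0 0 0 0.147 0 0;-0.4 0 0 0 0.147 0 0;-0.4 0 0 0 0.147 0 0;-0.4 0 0 0 0.147 0 0;-0.4 0 0 0 0.147 0 0;-0.4 0 0 0 0.147 0 0;-0.4 0 0 0 0.147 0 0;-0.4 0 0 0 0.147 0 0'
python3 -m handwheel '-0.4 0 0 0 0.147 0 0;-0.4 0 0 0 0.147 0 0;-0.4 0 0 0 0.147 0 0;-0.4 0 0 0 0.147 0 0;-0.4 0 0 0 0.147 0 0;-0.4 0 0 0 0.147 0 0;-0.4 0 0 0 0.147 0 0;-0.4 0 0 0 0.147 0 0;-0.4 0 0 0 0.147 0 0;-0.4 0 0 0 0.147 0 0'
python3 - <<'E'
from h import *
crate(-1.5,-103,90,0.2)
E
```

```text
clock: 19.8
eef_pos: [499.0, -207.2, 156.7]
tool_rot: [3.136, 1.372, -1.347]
force: [-0.2, 0.0, -0.9]
width: 25.4
clock: 20.8
eef_pos: [502.7, -206.2, 158.5]
tool_rot: [-1.631, 1.373, -1.33]
force: [-0.6, 1.0, -0.4]
width: 25.3
clock 20.8 pos [ 502.7 -206.2  158.5] rpy [-1.631  1.373 -1.33 ] q [-0.01  0.58  0.35  2.01 -0.03  0.48  0.61] w 25.3 F [-0.6  1.  -0.4]
toolX [ 0.047 -0.191 -0.98 ] Y [-0.291  0.936 -0.197] Z [ 0.955  0.295 -0.012]
shift(tool) [ 74.3 -21.6  -9.5] rot [ 0.048 -0.002 -0.002] alt [-3.094  0.003 -0.004]
crate pos 7.2 -66.8 158.5
```

```bash
python3 -m handwheel '-0.4 25 0 -9 0.048 0 0;-0.4 25 0 0 0 0 0;-0.4 0 0 0 0 0 0'
python3 - <<'E'
from h import *
crate(-1.5,-104,75,0.2)
cv2.imwrite('pics/t13.png',cv2.resize(get_image('top')[120:240,290:450],None,fx=4.5,fy=4.5))
cv2.imwrite('pics/s13.png',cv2.resize(get_image('side')[180:340,160:340],None,fx=4,fy=4))
E
```

```text
clock: 21.1
eef_pos: [499.3, -217.9, 109.8]
tool_rot: [-1.547, 1.371, -1.309]
force: [-1.0, 0.6, -0.3]
width: 25.5
clock 21.1 pos [ 499.3 -217.9  109.8] rpy [-1.547  1.371 -1.309] q [ 0.04  0.66  0.32  2.04 -0.07  0.36  0.59] w 25.5 F [-1.   0.6 -0.3]
toolX [ 0.051 -0.192 -0.98 ] Y [-0.231  0.952 -0.199] Z [0.972 0.237 0.005]
shift(tool) [ 39.4 -19.3  -2.2] rot [-0.015  0.002 -0.   ] alt [ 3.127 -0.    -0.003]
crate pos 0.9 -77.3 109.8
```

View pics/s13.png

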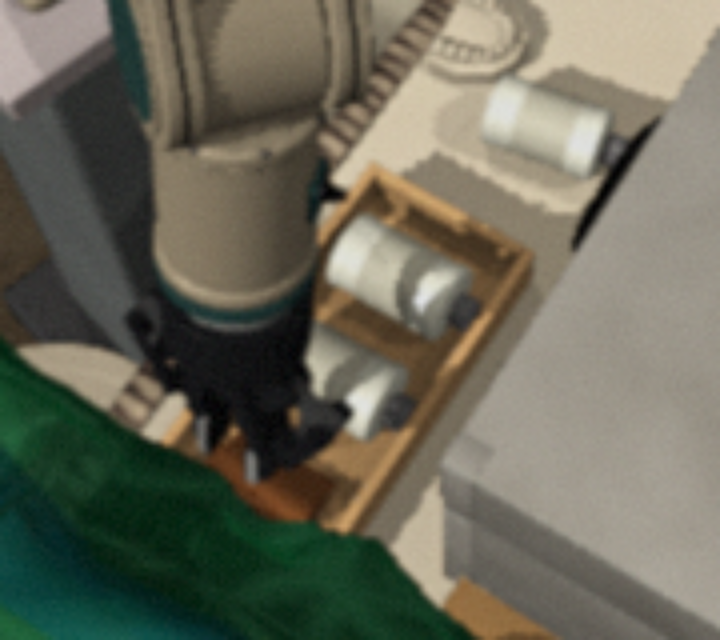

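View pics/t13.png

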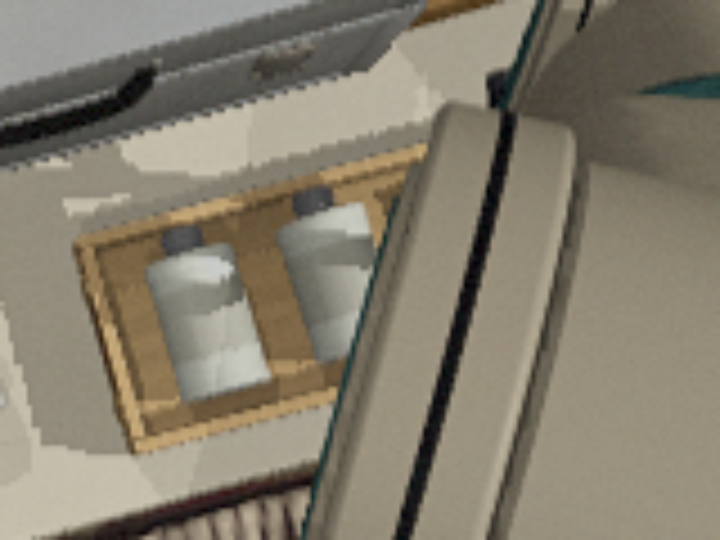

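```bash
python3 -m handwheel '-0.4 10 -10 -2 0 0 0;-0.4 18 -10 0 0 0 0;-0.4 0 0 0 0 0 0'
python3 - <<'E'
from h import *
crate(-1.5,-104,25,0.2)
cv2.imwrite('pics/s14.png',cv2.resize(get_image('side')[180:340,160:340],None,fx=4,fy=4))
E
```

```text
clock: 21.5
eef_pos: [507.8, -243.1, 91.9]
tool_rot: [-1.504, 1.367, -1.266]
force: [0.1, -0.2, 0.4]
width: 25.7
clock 21.5 pos [ 507.8 -243.1   91.9] rpy [-1.504  1.367 -1.266] q [ 0.1   0.7   0.3   2.02 -0.08  0.32  0.63] w 25.7 F [ 0.1 -0.2  0.4]
toolX [ 0.061 -0.193 -0.979] Y [-0.23   0.952 -0.202] Z [0.971 0.237 0.014]
shift(tool) [65.5 13.2 -5.3] rot [-0.016  0.011  0.004] alt [ 3.126  0.006 -0.016]
crate pos 2.9 -103.8 91.9
```

View pics/s14.png

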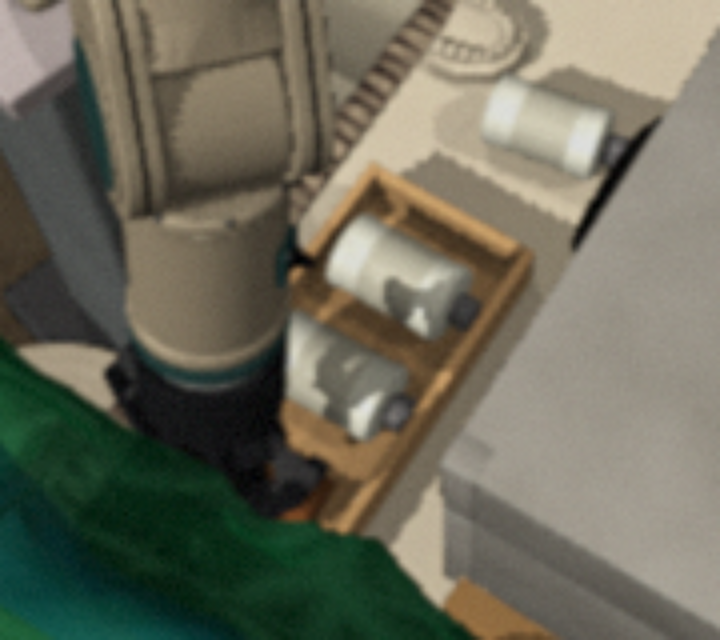

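```bash
python3 -m handwheel '-0.4 22 4 -4 -0.016 0.01 0;-0.4 22 4 -1 0 0 0;-0.4 0 0 0 0 0 0'
python3 - <<'E'
from h import *
crate(-1.5,-104,25,0.2)
E
```

```text
clock: 21.85
eef_pos: [506.7, -242.7, 51.5]
tool_rot: [-1.535, 1.366, -1.281]
force: [-0.0, -0.2, 0.5]
width: 25.6
clock 21.85 pos [ 506.7 -242.7   51.5] rpy [-1.535  1.366 -1.281] q [ 0.11  0.78  0.27  2.03 -0.08  0.24  0.63] w 25.6 F [-0.  -0.2  0.5]
toolX [ 0.058 -0.195 -0.979] Y [-0.245  0.948 -0.204] Z [0.968 0.252 0.007]
shift(tool) [26.1  4.6 -3.6] rot [0.    0.008 0.005] alt [-3.141 -0.008  0.012]
crate pos 1.9 -103.2 51.5
```

```bash
python3 -m handwheel '-0.4 0 0 -3 0 0.09 0;-0.4 0 0 0 0 0.09 0;-0.4 11 2 0 0 0 0;-0.4 11 2 0 0 0 0;-0.4 0 0 0 0 0 0'
python3 - <<'E'
from h import *
crate(-1.5,-104,25,0.2)
E
```

```text
clock: 22.35
eef_pos: [502.0, -243.5, 34.3]
tool_rot: [-2.24, 1.305, -2.006]
force: [-0.3, 0.7, -0.2]
width: 25.5
clock 22.35 pos [ 502.  -243.5   34.3] rpy [-2.24   1.305 -2.006] q [-0.    0.87  0.39  1.91 -0.07  0.44  0.56] w 25.5 F [-0.3  0.7 -0.2]
toolX [-0.111 -0.238 -0.965] Y [-0.243  0.948 -0.206] Z [ 0.964  0.212 -0.163]
shift(tool) [9.  0.7 2.9] rot [-0.003 -0.168  0.008] alt [3.128 0.012 0.263]
crate pos -2.9 -102.8 34.3
```

```bash
python3 -m handwheel '-0.4 8 1 2 0 0 0.008;-0.4 0 0 0 0 0 0'
python3 - <<'E'
from h import *
crate(-1.5,-74,27,0.2)
E
```

```text
clock: 22.55
eef_pos: [501.0, -244.5, 25.8]
tool_rot: [-2.261, 1.313, -2.03]
force: [-0.2, -0.8, 0.8]
width: 25.5
clock 22.55 pos [ 501.  -244.5   25.8] rpy [-2.261  1.313 -2.03 ] q [ 0.01  0.88  0.37  1.91 -0.08  0.44  0.57] w 25.5 F [-0.2 -0.8  0.8]
toolX [-0.113 -0.229 -0.967] Y [-0.24   0.951 -0.197] Z [ 0.964  0.21  -0.162]
shift(tool) [-7.3 28.7  1.1] rot [-0.005 -0.168 -0.002] alt [ 3.125 -0.004  0.262]
crate pos -4.0 -103.5 25.8
```

Push slowly: 10 mm rows along the crate's y.

```bash
python3 -m handwheel '-0.4 -2.5 10 0.5 0 0 0;-0.4 -2.5 10 0.5 0 0 0;-0.4 -2.5 10 0.5 0 0 0'
python3 -m handwheel '-0.4 -2.5 10 0 0 0 0;-0.4 -2.5 10 0 0 0 0'
python3 - <<'E'
from h import *
crate(-1.5,-5,27,0.2)
cv2.imwrite('pics/s15.png',cv2.resize(get_image('side')[180:340,160:340],None,fx=4,fy=4))
E
```

```text
clock: 22.85
eef_pos: [494.8, -214.9, 27.5]
tool_rot: [-2.254, 1.313, -2.029]
force: [0.0, -0.9, 0.0]
width: 25.9
clock: 23.05
eef_pos: [490.9, -193.1, 28.9]
tool_rot: [-2.247, 1.312, -2.021]
force: [1.1, -3.8, 0.9]
width: 25.4
clock 23.05 pos [ 490.9 -193.1   28.9] rpy [-2.247  1.312 -2.021] q [-0.09  0.86  0.39  1.98 -0.1   0.41  0.51] w 25.4 F [ 1.1 -3.8  0.9]
toolX [-0.111 -0.23  -0.967] Y [-0.236  0.951 -0.199] Z [ 0.965  0.206 -0.16 ]
shift(tool) [-7.  45.6 -2.2] rot [-0.01  -0.166 -0.   ] alt [ 3.121 -0.     0.26 ]
crate pos -1.0 -51.2 28.9
```

View pics/s15.png

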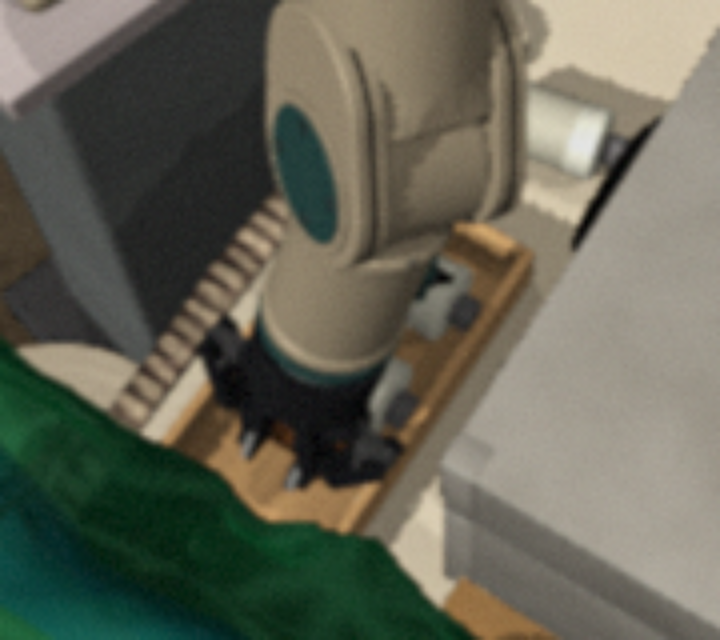

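```bash
python3 -m handwheel '-0.4 -1.5 8 -0.5 0 0 0;-0.4 -1.5 8 0 0 0 0'
python3 -m handwheel '-0.4 -1.5 8 -0.5 0 0 0;-0.4 -1.5 7 0 0 0 0'
python3 - <<'E'
from h import *
crate(-1.5,-5,27,0.2)
E
```

```text
clock: 23.3
eef_pos: [487.1, -174.6, 29.1]
tool_rot: [-2.246, 1.313, -2.018]
force: [1.6, -3.0, 1.4]
width: 25.9
clock: 23.5
eef_pos: [484.1, -160.6, 29.8]
tool_rot: [-2.231, 1.311, -2.004]
force: [0.2, -2.1, -1.1]
width: 25.5
clock 23.5 pos [ 484.1 -160.6   29.8] rpy [-2.231  1.311 -2.004] q [-0.15  0.85  0.39  2.02 -0.12  0.4   0.46] w 25.5 F [ 0.2 -2.1 -1.1]
toolX [-0.108 -0.233 -0.967] Y [-0.236  0.95  -0.203] Z [ 0.966  0.206 -0.157]
shift(tool) [ 0.5 13.3 -2.2] rot [-0.01  -0.163  0.003] alt [3.121 0.005 0.255]
crate pos 0.6 -18.1 29.8
```

```bash
python3 -m handwheel '-0.4 0 5 -1 0 0 0;-0.4 -1 4 0 0 0 0'
python3 -m handwheel '-0.4 0 3 0 0 0 0;-0.4 0 2 0 0 0 0'
python3 - <<'E'
from h import *
crate(-1.5,-5,27,0.2)
cv2.imwrite('pics/t16.png',cv2.resize(get_image('top')[120:240,290:450],None,fx=4.5,fy=4.5))
cv2.imwrite('pics/s16.png',cv2.resize(get_image('side')[180:340,160:340],None,fx=4,fy=4))
E
```

```text
clock: 23.7
eef_pos: [481.2, -150.7, 29.2]
tool_rot: [-2.229, 1.312, -2.002]
force: [0.4, -1.3, 0.3]
width: 25.7
clock: 23.9
eef_pos: [480.6, -147.3, 29.1]
tool_rot: [-2.218, 1.31, -1.991]
force: [1.4, -5.1, 4.1]
width: 25.9
clock 23.9 pos [ 480.6 -147.3   29.1] rpy [-2.218  1.31  -1.991] q [-0.18  0.85  0.4   2.03 -0.13  0.38  0.45] w 25.9 F [ 1.4 -5.1  4.1]
toolX [-0.105 -0.235 -0.966] Y [-0.236  0.95  -0.205] Z [ 0.966  0.206 -0.155]
shift(tool) [ 2.5 -0.3 -1.7] rot [-0.01  -0.161  0.006] alt [3.121 0.01  0.252]
crate pos 0.6 -4.2 29.1
```

View pics/s16.png

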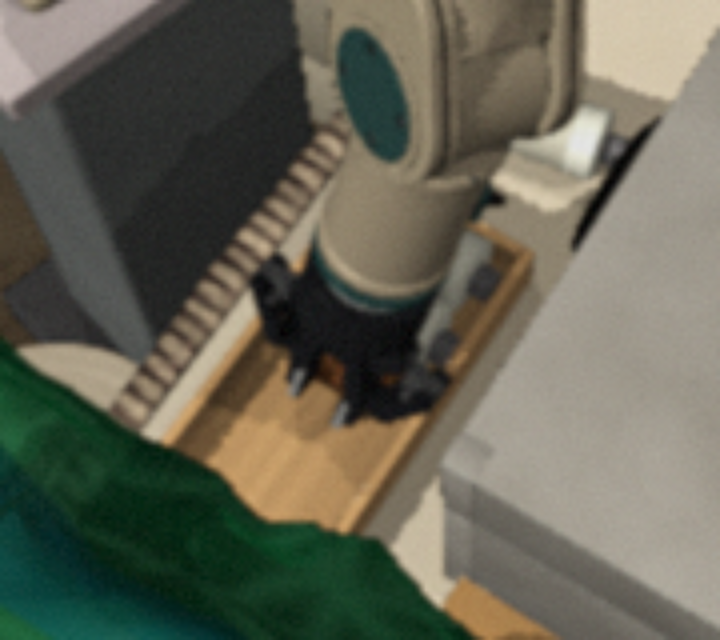

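View pics/t16.png

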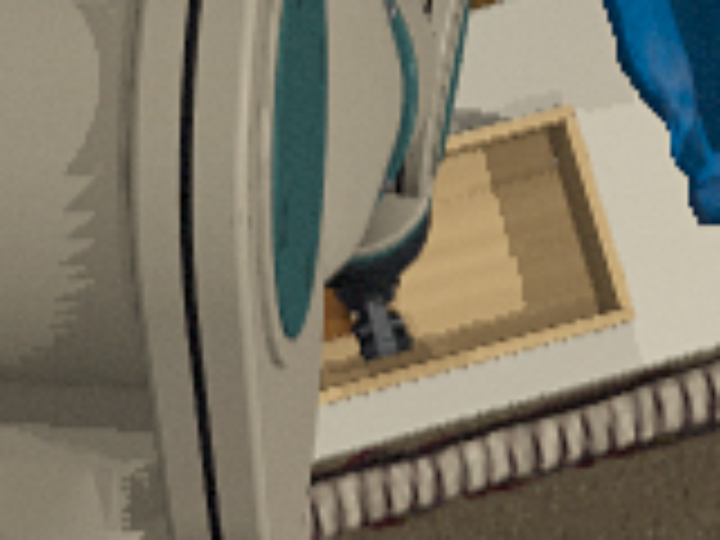

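```bash
python3 -m handwheel '-0.4 1 3 0 0 0 0;-0.4 0 2 0 0 0 0'
python3 -m handwheel '-0.4 0.5 3 0 0 0 0;-0.4 0 3 0 0 0 0'
python3 - <<'E'
from h import *
crate(-1.5,-5,27,0.2)
E
```

```text
clock: 24.2
eef_pos: [480.6, -146.8, 28.7]
tool_rot: [-2.197, 1.308, -1.973]
force: [1.1, -5.5, 2.1]
width: 25.6
clock: 24.4
eef_pos: [480.6, -146.5, 28.8]
tool_rot: [-2.171, 1.303, -1.951]
force: [1.2, -8.2, 4.3]
width: 25.9
clock 24.4 pos [ 480.6 -146.5   28.8] rpy [-2.171  1.303 -1.951] q [-0.2   0.85  0.41  2.04 -0.13  0.37  0.43] w 25.9 F [ 1.2 -8.2  4.3]
toolX [-0.098 -0.245 -0.964] Y [-0.229  0.949 -0.218] Z [ 0.968  0.2   -0.149]
shift(tool) [ 2.4 -1.1 -1.9] rot [-0.017 -0.157  0.019] alt [3.115 0.029 0.245]
crate pos 0.7 -3.5 28.8
```

```bash
python3 -m handwheel '-0.4 0 8 0 0 0 0;-0.4 0 8 0 0 0 0;-0.4 0 8 0 0 0 0'
python3 - <<'E'
from h import *
crate(-1.5,-5,27,0.2)
E
```

```text
clock: 24.7
eef_pos: [480.4, -145.8, 29.9]
tool_rot: [-2.079, 1.284, -1.873]
force: [2.9, -19.5, 7.0]
width: 25.5
clock 24.7 pos [ 480.4 -145.8   29.9] rpy [-2.079  1.284 -1.873] q [-0.23  0.86  0.43  2.06 -0.13  0.34  0.41] w 25.5 F [  2.9 -19.5   7. ]
toolX [-0.084 -0.27  -0.959] Y [-0.216  0.945 -0.247] Z [ 0.973  0.186 -0.138]
shift(tool) [ 3.7 -1.5 -1.6] rot [-0.031 -0.149  0.048] alt [3.101 0.074 0.232]
crate pos 0.7 -2.8 29.9
```

```bash
python3 -m handwheel '-0.4 0 -10 0 0 0 -0.02;-0.4 2 -15 0 0 0 0;-0.4 0 -5 0 0 0 0;-0.4 -30 0 0 0 0 0;-0.4 -45 0 0 0 0 0;-0.4 -45 0 0 0 0 0;-0.4 -30 0 -10 0 0 0'
python3 - <<'E'
from h import *
crate(0,-60,200,0)
cv2.imwrite('pics/t17.png',cv2.resize(get_image('top')[120:240,290:450],None,fx=4.5,fy=4.5))
cv2.imwrite('pics/s17.png',cv2.resize(get_image('side')[180:340,160:340],None,fx=4,fy=4))
E
```

```text
clock: 25.4
eef_pos: [485.0, -131.5, 178.8]
tool_rot: [-2.112, 1.268, -1.905]
force: [0.1, -0.4, -0.2]
width: 25.7
clock 25.4 pos [ 485.  -131.5  178.8] rpy [-2.112  1.268 -1.905] q [-0.37  0.62  0.58  1.97 -0.05  0.7   0.38] w 25.7 F [ 0.1 -0.4 -0.2]
toolX [-0.098 -0.282 -0.954] Y [-0.218  0.942 -0.256] Z [ 0.971  0.183 -0.154]
shift(tool) [ -1.5 -73.2  -7.3] rot [-0.046 -0.162  0.256] alt [3.06  0.395 0.25 ]
crate pos 8.8 9.9 178.8
```

View pics/s17.png

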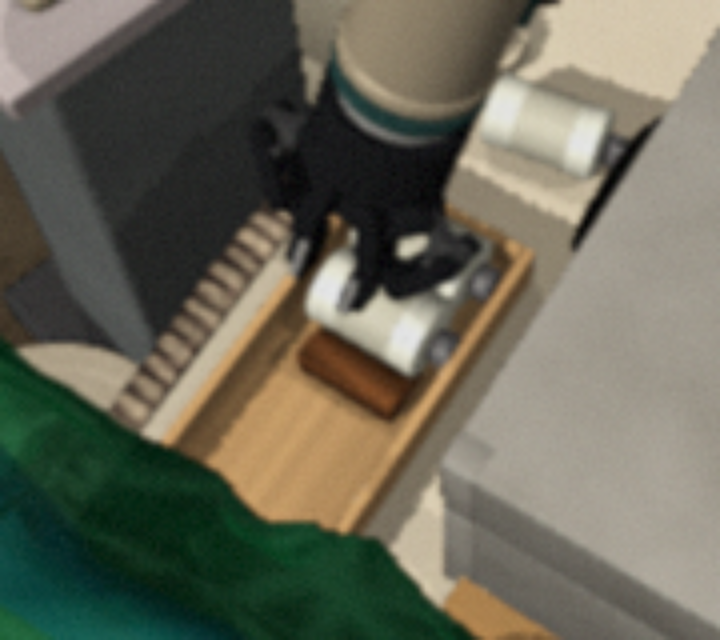

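View pics/t17.png

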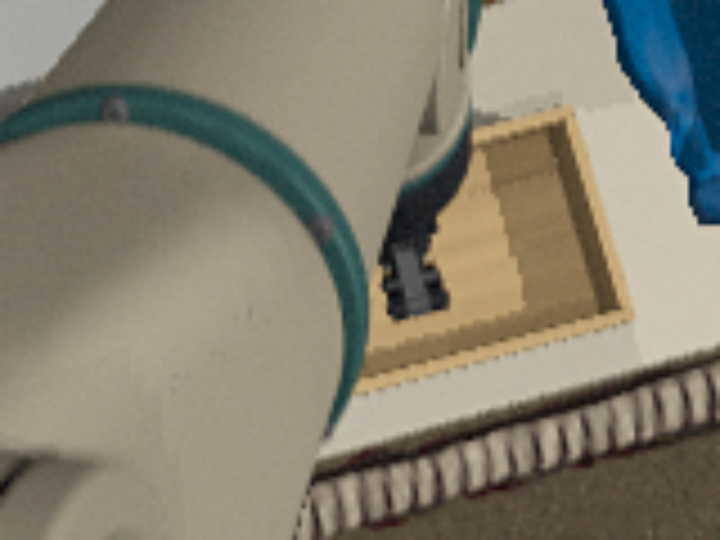

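```bash
python3 - <<'E'
from h import *
np.set_printoptions(precision=1,suppress=True)
q=np.array([(544,124.5),(493,103),(596,147)])/4+[160,180]
P=plane('side',q,26);print(P,np.degrees(np.arctan2(*(P[2]-P[1])[[1,0]])),np.linalg.norm(P[2]-P[1]))
im=get_image('side');cv2.imwrite('pics/s18.png',cv2.resize(im[180:240,270:340],None,fx=9,fy=9,interpolation=cv2.INTER_CUBIC))
tilted(P[0,:2],24,0.12,24,8,100)
E
```

```text
[[436.   91.9  26. ]
 [399.3  78.6  26. ]
 [473.  105.   26. ]] 19.717926386296227 78.30611006307255
clock 25.55 pos [ 484.1 -131.9  178.3] rpy [-2.111  1.268 -1.905] q [-0.37  0.62  0.58  1.97 -0.05  0.7   0.38] w 26.0 F [-0.5 -0.1 -0.6]
toolX [-0.098 -0.281 -0.955] Y [-0.217  0.942 -0.255] Z [ 0.971  0.182 -0.153]
shift(tool) [ -9.9 239.1  21.8] rot [1.338 0.126 0.222] alt [-1.788 -0.236  0.134]
target [454.2 100.1 123.3] axis off -67.1
```

View pics/s18.png

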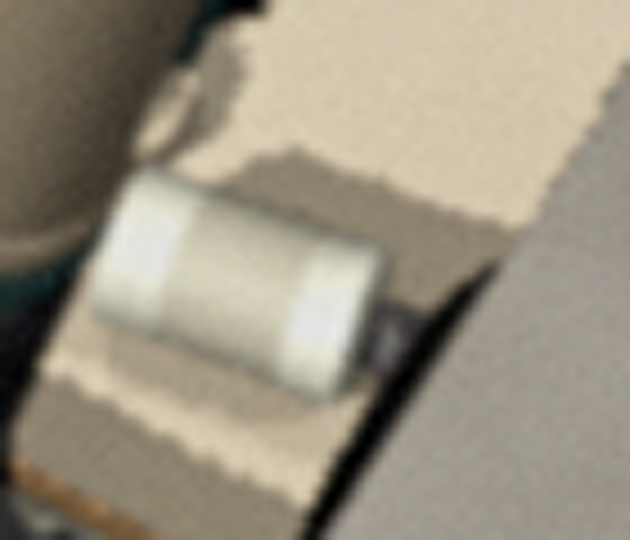

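```bash
python3 -m handwheel '1 -5 45 5 0 0 0;1 -5 45 5 0 0 0;1 0 45 5 0 0 0;1 0 45 5 0 0 0;1 0 0 0 0.14 0.013 0.023;1 0 0 0 0.14 0.013 0.023;1 0 0 0 0.14 0.013 0.023;1 0 0 0 0.14 0.013 0.023;1 0 0 0 0.14 0.013 0.023;1 0 0 0 0.14 0.013 0.023'
python3 -m handwheel '1 0 0 0 0.14 0.013 0.023;1 0 0 0 0.14 0.013 0.023;1 0 0 0 0.14 0.013 0.023;1 0 0 0 0.08 0.01 0.015;1 0 0 0 0 0 0'
python3 - <<'E'
from h import *
tilted((436,92.2),23.5,0.12,24,5,90)
E
```

```text
clock: 26.55
eef_pos: [456.1, 53.9, 124.6]
tool_rot: [-1.816, 1.358, -2.495]
force: [0.2, 0.9, -0.6]
width: 85.2
clock: 27.05
eef_pos: [451.1, 52.9, 117.9]
tool_rot: [-1.686, 1.422, -2.898]
force: [0.0, 0.1, -0.1]
width: 85.4
clock 27.05 pos [451.1  52.9 117.9] rpy [-1.686  1.422 -2.898] q [-0.68  0.76  0.78  2.05 -0.69  0.79 -0.66] w 85.4 F [ 0.   0.1 -0.1]
toolX [-0.144 -0.036 -0.989] Y [ 0.926  0.349 -0.147] Z [ 0.35  -0.937 -0.017]
shift(tool) [  3.   16.  -42.8] rot [-0.05  -0.024  0.027] alt [3.091 0.042 0.037]
target [450.5  98.5 113.4] axis off -17.6
```

```bash
python3 -m handwheel '1 0 8 -22 -0.05 -0.024 0.027;1 0 6 -20 0 0 0;1 20 0 0 0 0 0;1 0 0 0 0 0 0'
python3 - <<'E'
from h import *
tilted((436,92.2),23.5,0.12,24,5,45)
E
```

```text
clock: 27.45
eef_pos: [444.0, 97.3, 92.7]
tool_rot: [-1.586, 1.444, -2.738]
force: [0.3, 0.5, -0.3]
width: 85.4
clock 27.45 pos [444.   97.3  92.7] rpy [-1.586  1.444 -2.738] q [-0.75  0.78  0.73  2.08 -0.75  0.71 -0.66] w 85.4 F [ 0.3  0.5 -0.3]
toolX [-0.116 -0.05  -0.992] Y [ 0.906  0.404 -0.126] Z [ 0.407 -0.913 -0.002]
shift(tool) [23.7  4.   1.6] rot [ 0.01  -0.001  0.006] alt [-3.132 -0.01  -0.001]
target [445.5  96.3  68.7] axis off -1.0
```

```bash
python3 -m handwheel '1 24 2 1 0.01 0 0;1 0 0 0 0 0 0'
python3 - <<'E'
from h import *
tilted((436,92.2),23.5,0.12,24,5,0)
cv2.imwrite('pics/s19.png',cv2.resize(get_image('side')[140:260,240:380],None,fx=4.5,fy=4.5))
E
```

```text
clock: 27.65
eef_pos: [443.4, 96.3, 67.9]
tool_rot: [-1.586, 1.443, -2.744]
force: [-1.8, -0.5, 0.5]
width: 85.8
clock 27.65 pos [443.4  96.3  67.9] rpy [-1.586  1.443 -2.744] q [-0.72  0.82  0.68  2.09 -0.79  0.66 -0.63] w 85.8 F [-1.8 -0.5  0.5]
toolX [-0.118 -0.049 -0.992] Y [ 0.909  0.398 -0.127] Z [ 0.401 -0.916 -0.002]
shift(tool) [44.   2.2  0.9] rot [ 0.003 -0.002  0.008] alt [-3.139 -0.012 -0.003]
target [440.6  94.2  24. ] axis off 3.4
```

View pics/s19.png

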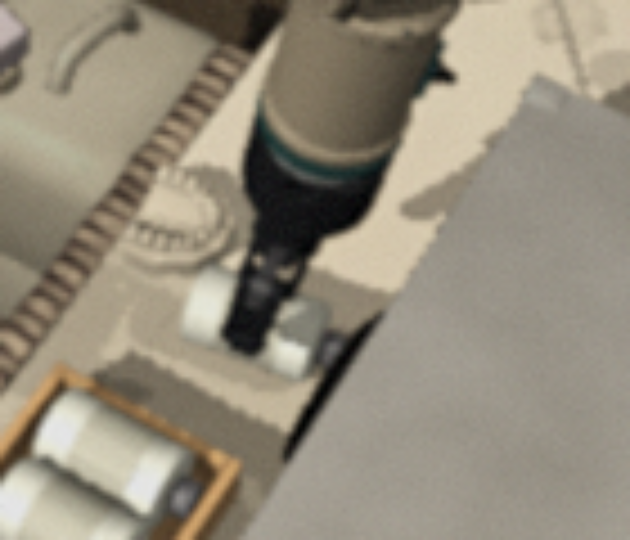

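```bash
python3 -m handwheel '1 22 2 1 0 0 0;1 19 0 0 0 0 0;1 0 0 0 0 0 0;-1 0 0 0 0 0 0;-1 0 0 0 0 0 0;-1 0 0 0 0 0 0;-1 0 0 0 0 0 0;-1 0 0 0 0 0 0'
python3 - <<'E'
from h import *
tilted((436,92.2),23.5,0.12,24,5,0)
E
python3 -m handwheel '-1 -20 0 0 0 0 0;-1 -30 0 0 0 0 0;-1 -40 0 0 0 0 0;-1 -20 0 0 0 0 0;-1 0 0 0 0 0 0;-1 0 0 0 0 0 0'
```

```text
clock: 28.5
eef_pos: [447.5, 94.4, 34.7]
tool_rot: [-1.582, 1.456, -2.739]
force: [0.0, 0.3, -3.8]
width: 48.2
clock 28.5 pos [447.5  94.4  34.7] rpy [-1.582  1.456 -2.739] q [-0.67  0.87  0.61  2.1  -0.87  0.58 -0.57] w 48.2 F [ 0.   0.3 -3.8]
toolX [-0.106 -0.045 -0.993] Y [ 0.909  0.4   -0.115] Z [ 0.402 -0.915 -0.001]
shift(tool) [11.4 -5.2 -2.6] rot [ 0.004 -0.001 -0.005] alt [-3.138  0.008 -0.001]
target [440.6  94.2  24. ] axis off 6.5
clock: 29.1
eef_pos: [458.6, 99.0, 146.7]
tool_rot: [-1.568, 1.453, -2.725]
force: [-0.0, 0.1, -3.8]
width: 48.8
```

```bash
python3 - <<'E'
from h import *
cv2.imwrite('pics/s20.png',cv2.resize(get_image('side')[210:320,200:310],None,fx=5.4,fy=5.4,interpolation=cv2.INTER_CUBIC))
cv2.imwrite('pics/t20.png',cv2.resize(get_image('top')[140:225,300:435],None,fx=5.5,fy=5.5,interpolation=cv2.INTER_CUBIC))
s=st()[0]['eef_pos']-np.array([*CC,0]); print(s@UX,s@UY)
tilted(CC+4.5*UX[:2]+86*UY[:2],14.5,0.11,120,0,0)
E
```

```text
40.40773255043582 239.6483239157208
clock 29.2 pos [458.1  98.8 146.1] rpy [-1.57   1.451 -2.727] q [-0.8   0.72  0.82  2.02 -0.65  0.83 -0.74] w 49.1 F [-0.2  0.8 -2.9]
toolX [-0.109 -0.048 -0.993] Y [ 0.909  0.399 -0.119] Z [ 0.402 -0.916  0.   ]
shift(tool) [ 33.1 -56.5 145.9] rot [0.159 0.019 0.01 ] alt [-2.982 -0.014  0.028]
target [461.8 -58.9 120. ] axis off 35.9
```

View pics/s20.png

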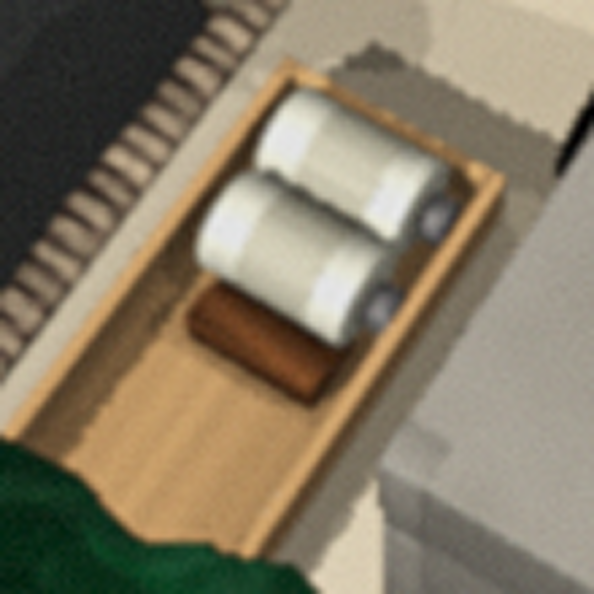

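View pics/t20.png

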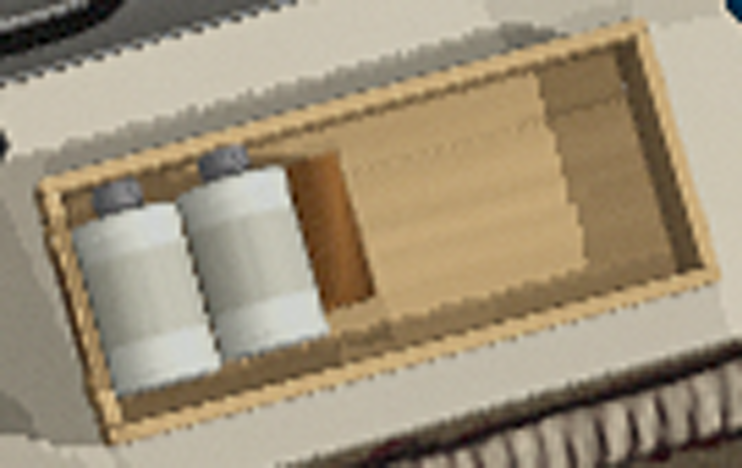

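```bash
python3 - <<'E'
from h import *
np.set_printoptions(precision=1,suppress=True)
def cr(p): d=p-np.array([*CC,0]); return np.c_[d@UX,d@UY]
o=np.array([300,140])
print('seam',cr(plane('top',np.array([(181,205),(220,355)])/5.5+o,40)))
print('A corners',cr(plane('top',np.array([(186,195),(285,165),(220,357),(328,330)])/5.5+o,34)),'B',cr(plane('top',np.array([(75,235),(178,203),(118,393),(217,368)])/5.5+o,34)))
o2=np.array([200,210])
print('side A',cr(plane('side',np.array([(250,170),(200,260),(398,262),(345,345)])/5.4+o2,34)).mean(0),'B',cr(plane('side',np.array([(297,92),(258,160),(450,165),(400,245)])/5.4+o2,34)).mean(0))
print('wall side',cr(plane('side',np.array([(287,62),(505,178)])/5.4+o2,40)),'top',cr(plane('top',np.array([(38,186),(108,442)])/5.5+o,40)))
print('wedge back top',cr(plane('top',np.array([(340,150),(375,295)])/5.5+o,34)))
E
```

```text
seam [[ 33.1  85.1]
 [-38.5  86.8]]
A corners [[ 37.6  80.6]
 [ 38.9  32.5]
 [-39.2  86.1]
 [-40.4  34.6]] B [[ 33.3 135.4]
 [ 35.   85.2]
 [-42.8 136.1]
 [-43.8  88.9]]
side A [ 1.3 60.2] B [ -4.1 114.6]
wall side [[-59.6 143. ]
 [ 64.1 145.1]] top [[ 59.1 146.4]
 [-63.4 147.3]]
wedge back top [[ 38.9   6. ]
 [-30.5   9.2]]
```

```bash
python3 -m handwheel '-1 0 -13 40 0.08 0.01 0.005;-1 0 -13 40 0.079 0.009 0.005;-1 8 -13 36 0 0 0;-1 8 -10 30 0 0 0;-1 0 0 0 0 0 0'
python3 - <<'E'
from h import *
tilted(CC+8*UX[:2]+86*UY[:2],14.5,0.11,110,0,0)
cv2.imwrite('pics/s21.png',cv2.resize(get_image('side')[180:320,180:340],None,fx=4,fy=4))
cv2.imwrite('pics/t21.png',cv2.resize(get_image('top')[140:225,300:435],None,fx=5.5,fy=5.5,interpolation=cv2.INTER_CUBIC))
E
```

```text
clock: 29.7
eef_pos: [452.8, -58.3, 128.8]
tool_rot: [-1.581, 1.452, -2.898]
force: [-0.8, -0.1, -3.4]
width: 48.3
clock 29.7 pos [452.8 -58.3 128.8] rpy [-1.581  1.452 -2.898] q [-0.47  0.74  0.81  2.06 -0.69  0.76 -0.54] w 48.3 F [-0.8 -0.1 -3.4]
toolX [-0.115 -0.029 -0.993] Y [ 0.961  0.249 -0.119] Z [ 0.25  -0.968 -0.001]
shift(tool) [17.2 14.2  2.9] rot [-0.    -0.001  0.009] alt [3.142 0.014 0.002]
target [465.2 -58.  110. ] axis off -12.1
```

View pics/s21.png

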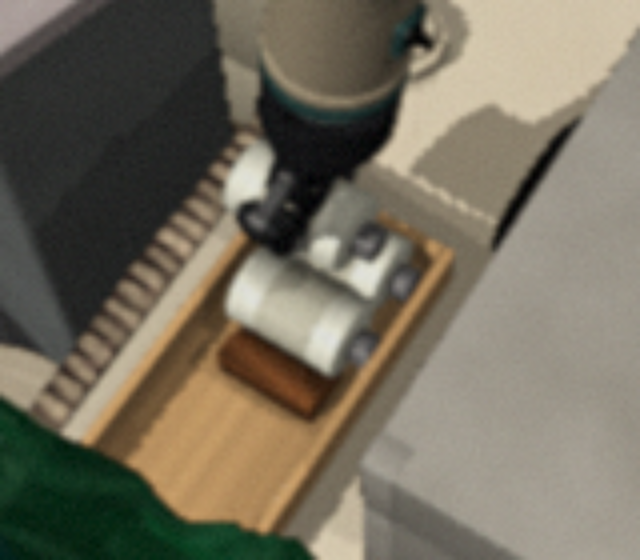

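View pics/t21.png

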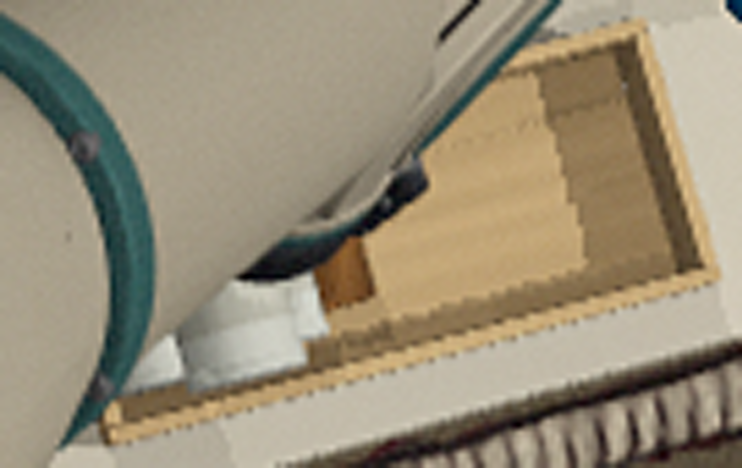

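```bash
python3 -m handwheel '-1 5 7 1.5 0 0 0;-1 5 7 1 0 0 0.005;-1 8 0 0 0 0 0;-1 0 0 0 0 0 0'
python3 - <<'E'
from h import *
np.set_printoptions(precision=1,suppress=True)
p=plane('side',(273,240),121)-np.array([*CC,0]);print('outlet crate',p@UX,p@UY,'when tcp at -4.1,~89')
tilted(CC+8*UX[:2]+86*UY[:2],14.5,0.11,92,0,0)
s=st()[0]['eef_pos']-np.array([*CC,0]); print(s@UX,s@UY)
E
```

```text
clock: 30.2
eef_pos: [466.5, -48.3, 105.7]
tool_rot: [-1.644, 1.455, -2.949]
force: [-1.0, 0.1, -3.1]
width: 48.8
outlet crate [36.8] [90.2] when tcp at -4.1,~89
clock 30.2 pos [466.5 -48.3 105.7] rpy [-1.644  1.455 -2.949] q [-0.45  0.78  0.76  2.05 -0.73  0.74 -0.52] w 48.8 F [-1.   0.1 -3.1]
toolX [-0.113 -0.022 -0.993] Y [ 0.959  0.261 -0.115] Z [ 0.262 -0.965 -0.008]
shift(tool) [13.9 -2.2  9.2] rot [ 0.012 -0.007  0.005] alt [-3.129 -0.008 -0.011]
target [465.2 -58.   92. ] axis off 3.7
11.677470913537675 95.09498633189722
```

```bash
python3 -m handwheel '-1 0 -2 9 0.012 -0.007 0;-1 0 0 0 0 0 0'
python3 - <<'E'
from h import *
tilted(CC+8*UX[:2]+86*UY[:2],14.5,0.11,92,0,0)
E
```

```text
clock: 30.4
eef_pos: [466.9, -57.5, 105.4]
tool_rot: [-1.566, 1.455, -2.882]
force: [-0.4, 0.9, -3.6]
width: 48.6
clock 30.4 pos [466.9 -57.5 105.4] rpy [-1.566  1.455 -2.882] q [-0.44  0.78  0.77  2.05 -0.73  0.74 -0.52] w 48.6 F [-0.4  0.9 -3.6]
toolX [-0.112 -0.03  -0.993] Y [ 0.961  0.25  -0.116] Z [ 0.252 -0.968  0.001]
shift(tool) [13.5 -0.2  0.1] rot [0.001 0.001 0.006] alt [-3.14  -0.01   0.001]
target [465.2 -58.   92. ] axis off 1.7
```

```bash
python3 -m handwheel '-1 6 0 0 0 0 0;-1 5 0 0 0 0 0;-1 1 0 0 0 0 0'
python3 -m handwheel '-1 2 0 0 0 0 0;-1 1 0 0 0 0 0'
python3 - <<'E'
from h import *
tilted(CC+8*UX[:2]+86*UY[:2],14.5,0.11,88,0,0)
cv2.imwrite('pics/s22.png',cv2.resize(get_image('side')[180:320,180:340],None,fx=4,fy=4))
E
```

```text
clock: 30.7
eef_pos: [465.5, -58.0, 93.1]
tool_rot: [-1.565, 1.456, -2.882]
force: [-0.0, 0.5, -3.7]
width: 48.5
clock: 30.9
eef_pos: [465.0, -58.1, 89.7]
tool_rot: [-1.567, 1.455, -2.884]
force: [0.4, 1.1, -3.7]
width: 48.5
clock 30.9 pos [465.  -58.1  89.7] rpy [-1.567  1.455 -2.884] q [-0.43  0.8   0.74  2.06 -0.76  0.7  -0.5 ] w 48.5 F [ 0.4  1.1 -3.7]
toolX [-0.111 -0.029 -0.993] Y [ 0.962  0.249 -0.115] Z [ 0.251 -0.968  0.   ]
shift(tool) [1.7 0.4 0. ] rot [0.001 0.001 0.005] alt [-3.141 -0.009  0.001]
target [465.2 -58.   88. ] axis off -0.2
```

View pics/s22.png

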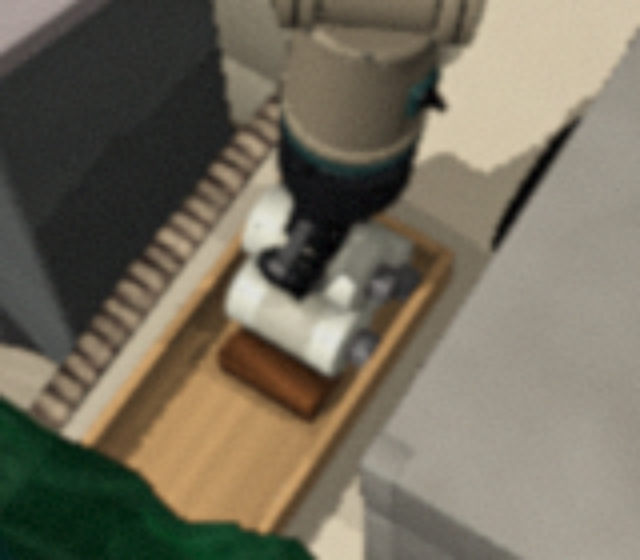

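```bash
python3 -m handwheel '-1 1.5 0 0 0 0 0;-1 0 0 0 0 0 0'
python3 -m handwheel '-1 1.5 0 0 0 0 0;-1 0 0 0 0 0 0'
python3 -m handwheel '-1 1.5 0 0 0 0 0;-1 0 0 0 0 0 0'
```

```text
clock: 31.15
eef_pos: [464.9, -58.1, 88.1]
tool_rot: [-1.566, 1.455, -2.883]
force: [-0.4, 0.0, -3.0]
width: 48.8
clock: 31.35
eef_pos: [465.0, -58.2, 86.9]
tool_rot: [-1.566, 1.456, -2.883]
force: [-0.1, 0.3, -2.4]
width: 48.1
clock: 31.55
eef_pos: [465.1, -58.2, 87.1]
tool_rot: [-1.577, 1.458, -2.895]
force: [-0.1, 0.5, -4.0]
width: 48.2
```

```bash
python3 -m handwheel '-1 1.5 0 0 0 0 0;-1 1 0 0 0 0 0'
```

```text
clock: 31.75
eef_pos: [465.4, -58.1, 86.7]
tool_rot: [-1.592, 1.46, -2.91]
force: [-1.9, 2.0, 12.4]
width: 48.8
```

```bash
python3 -m handwheel '-1 -0.5 0 0 0 0 0;0.2 0 0 0 0 0 0;0.3 0 0 0 0 0 0;0.4 0 0 0 0 0 0;0.5 0 0 0 0 0 0;0.5 0 0 0 0 0 0'
python3 -m handwheel '0.5 -5 0 0 0 0 0;0.5 -15 0 0 0 0 0;0.5 -30 0 0 0 0 0;0.5 -40 0 0 0 0 0;0.5 -40 0 0 0 0 0'
python3 - <<'E'
from h import *
cv2.imwrite('pics/s23.png',cv2.resize(get_image('side')[180:320,180:340],None,fx=4,fy=4))
todo([330,-300,330],[0,0,-1],UY)
E
```

```text
clock: 32.35
eef_pos: [466.0, -58.6, 87.1]
tool_rot: [-1.581, 1.461, -2.898]
force: [0.2, 0.8, -0.4]
width: 64.1
clock: 32.85
eef_pos: [476.4, -54.8, 217.3]
tool_rot: [-1.602, 1.449, -2.922]
force: [0.6, 0.5, -0.4]
width: 63.8
clock 32.9 pos [480.4 -56.2 222.7] rpy [-1.574  1.459 -2.894] q [-0.55  0.64  0.94  1.92 -0.54  0.99 -0.67] w 63.8 F [ 2.8 -0.9  4.1]
toolX [-0.108 -0.027 -0.994] Y [ 0.963  0.247 -0.112] Z [ 0.248 -0.969 -0.   ]
shift(tool) [ -83.7 -216.9  198.8] rot [-0.002 -0.     0.112] alt [3.134 0.176 0.001]
```

View pics/s23.png

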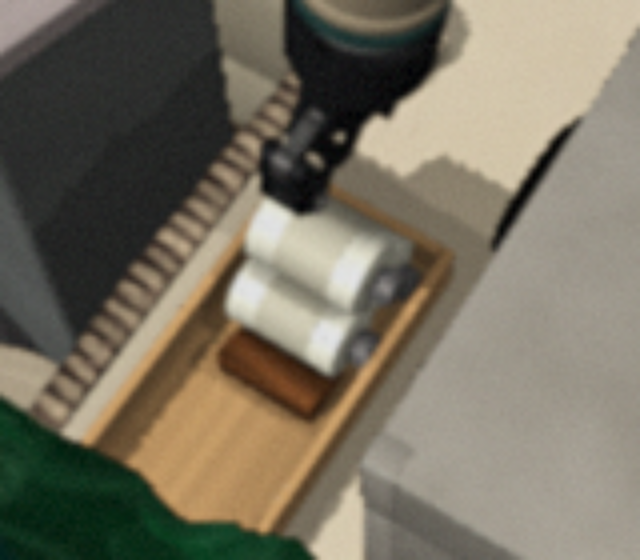

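```bash
python3 -m handwheel '0.5 -10 0 -45 0 0 0;0.5 -10 0 -45 0 0 0;0.5 -10 0 -45 0 0 0;0.5 -10 0 -45 0 0 0;0.5 0 0 -45 0 0 0;0.5 0 0 -45 0 0 0;0.5 0 0 0 0 0 0'
python3 - <<'E'
from h import *
t=get_image('top');s=get_image('side')
cv2.imwrite('pics/s24.png',cv2.resize(s[210:320,200:310],None,fx=5.4,fy=5.4,interpolation=cv2.INTER_CUBIC))
cv2.imwrite('pics/t24.png',cv2.resize(t[140:225,300:435],None,fx=5.5,fy=5.5,interpolation=cv2.INTER_CUBIC))
cv2.imwrite('pics/t24f.png',t)
E
```

```text
clock: 33.6
eef_pos: [419.7, 213.3, 268.6]
tool_rot: [-1.554, 1.47, -2.882]
force: [1.0, 0.8, -0.4]
width: 64.0
```

View pics/s24.png

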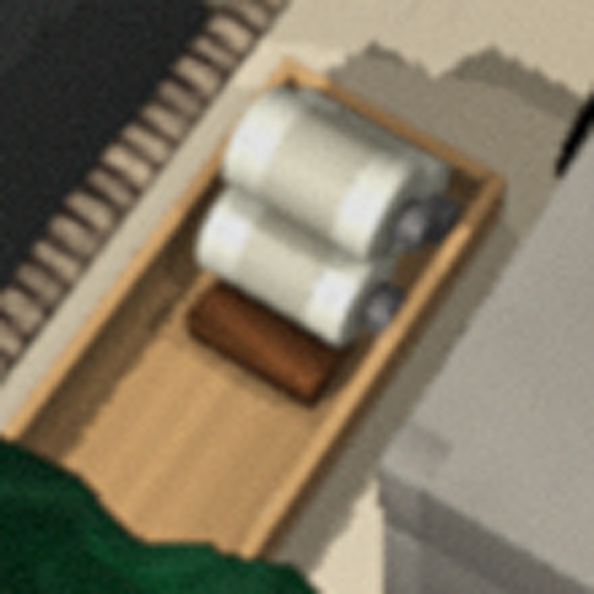

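View pics/t24.png

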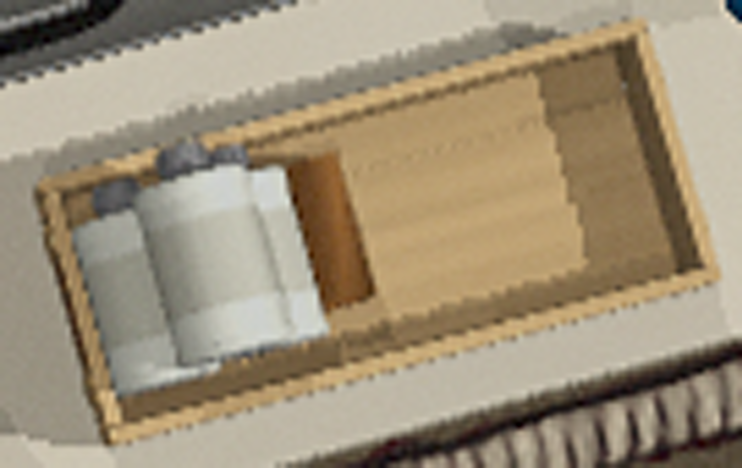

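View pics/t24f.png

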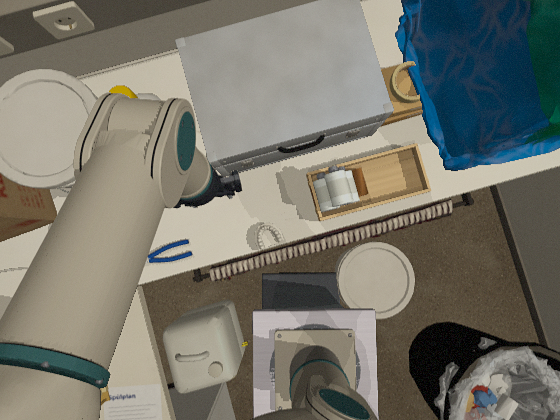

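```bash
python3 - <<'E'
from h import *
np.set_printoptions(precision=1,suppress=True)
def cr(p): d=p-np.array([*CC,0]); return np.c_[d@UX,d@UY]
print(cr(plane('top',np.array([(138,195),(255,165),(180,367),(290,335)])/5.5+[300,140],79)).mean(0))
print(ctrl.finish_job())
E
```

```text
[-1.1 84. ]
the job is handed in; nothing more can be done
None
```

The job is handed in at about 34 s of the 72 s. The lightest cartridge lies on top, in the hollow between the two heavier ones.

- **Hefting:** the three lifts read about 6.0 N, 5.5 N and 3.3 N. The lightest is the one that lay nearest the crate.
- **Packing:** I laid the two heavier ones crosswise on the floor. I then pushed the wedge until it stopped dead, at about 20 N and close to where it was expected to stop. Last, I lowered the lightest gently into the hollow; the greatest force in that step was about 12 N.
- **Last checks:**
  - **Lower two:** the pictures before the last placing showed them touching each other and the end wall, with their seam about 52 mm from it. The wedge looked unmoved afterwards.
  - **Top cartridge:** it measures about 54 mm from the end wall, against 52 mm nominal, which is within what I can read from the image.
  - **Bystanders:** the cast and pliers look unmoved in the final top view. The arm hid the bur block in that picture; I never worked near it, but I did not see it at the end.
- **Disagreements:**
  - **Grips:** the tool rode up about 10 mm as the fingers closed. In each case the cartridge was held anyway.
  - **Wrist turn:** I turned the wrist the wrong way once before the push and turned it back, which cost about 2 s.
  - **Lower cartridges:** one sits about 5 mm farther along its length than the other.

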